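Clamp the brass finger plate on the hall work board

ROBOT

A 7-joint arm with a two-finger parallel gripper is mounted at the origin on the work surface. World frame = base frame: x ahead of the robot, y to its left, z up, the work surface at z = 0. Lengths are in m, angles in rad, forces in N, time in s.
With the tool pointing down it reaches from about 0.35 to 0.9 m from the base axis. Payload 7.2 kg.
Tool frame: the origin (TCP) lies on the centre line of the jaws, within the pads' length; the fingertips stand 17 mm ahead of it and the grasp point (between the pads) lies 2 mm behind it (tip_extent is the z of the fingertips in the tool frame, in m); z points along the fingers, y is the direction in which the jaws open and shut (so a half turn about z gives the same grasp; the last joint's range is limited). The gripper opens to 85 mm and grips with 20 to 120 N. Pads are 22 mm wide; open, the fingers measure 114 mm over their backs; the gripper's body (76 mm by 85 mm) begins 54 mm behind the grasp point. The pads swing forward as they close: fully open they stand 13 mm farther back than shut.
Start: joints at [1.197, 0.411, -0.013, 1.596, 0.006, 1.134, -0.082], TCP at [0.188, -0.596, 0.224] pointing down, gripper open.
Joint ranges: [-2.95, 2.95], [-0.29, 1.99], [-1.47, 1.44], [0.14, 2.54], [-1.03, 4.17], [0.13, 1.85], [-2.86, 2.86]. Speed limits (rad/s): [2.39, 2.39, 3.01, 3.01, 3.14, 3.14, 3.14].

INTERFACE

Orientations are given as a rotation vector (axis times angle).
In Python, from rig import * gives the robot as it stands.
- The arm moves only by the tool apply_moves, never from a script. Its argument "commands" is one flat list of numbers, 6 for each row, row after row: the shift along the tool's x, y, z in m, then the turn, a rotation vector about the tool's x, y, z in rad. A call has 1 to 12 rows; each row shifts and turns the pose as measured when the row begins, along the tool's axes as they then stand; what a row does not reach is not made up. A row lasts 1/8 s, in which the tool goes at most 62.5 mm and 10.7 degrees, less where a joint would pass 70% of its speed; a pose out of reach is approached as far as the arm can. A call is refused whole if a number of a shift passes 0.0625 or a number of a turn 0.188, either way. A call with a gripper value outside its range is refused whole. "gripper" is the opening in per cent of the stroke, from 0 (shut) to 100 (fully open), set as the call begins (left out, the last holds). The fingers move at their own pace and stop on an object; "squeeze" is the grip in N (left out, the last holds). Time passes only in rows, so rows that do not move let the fingers close. It gives the time, the measured TCP pose, the force and the opening at its end, in the units of the state.
- read_state(): the state, without advancing time (a new reading comes with each control period).
- read_camera(name): name is "scene" or "top"; returns (picture, depth): 480x640x3 uint8, red, green, blue; 480x640 float32, m along the optical axis (not along the pixel's ray), 0 where there is no reading.
- camera_info(name): a dict with "mtx" (3x3 intrinsics, pixels), "k1" (the pictures are not rectified: a ray, as slopes to the right and down, at radius r is drawn at 1 + k1 r^2 times it, then the intrinsics apply), "extrinsics" (4x4, takes a point from camera to world coordinates). Camera axes: x right, y down, z forward; pixel columns grow to the right and rows downward; lengths in m; the calibration is good to about 2 mm. A picture is of the moment at which its call begins. camera_info takes no time and is no camera call.
- close_job(): hands the job in, once; it reports no verdict.
The state is a dict: "time_s": time; "qpos": joint angles; "dq": joint speeds; "joint_torque": joint torques, N m; "eef_pos": TCP position; "ee_rot": TCP orientation; "wrist_force": force on the tool from outside, world axes, zero at the start; "moment": the same for the moment, N m; "finger_gap": finger opening in m.
Only numpy, scipy, OpenCV 4.12 (cv2) and the standard library are available. Lean on these libraries where they do the work, as an engineer would, in place of code of your own. Each camera call takes 0.05 s, during which the arm holds its last target.

TASK

The front door's brass finger plate has to be held for filing. Slide it flat along the work board until its end sits flush against the wooden fence with the clamp pad over its middle line, then turn the T-handle clockwise until you feel it tighten and the plate is firmly clamped. Do not force the screw, let go of it, and leave the torch, egg-cup and mint tin where they are.

Things in the scene. Friction and masses are not known exactly. Their poses are not given: they have to be found in the camera images.
- board: plywood work board, 430 x 180 x 12 mm, fixed on the white console. Origin: centre of its underside, on the console top. x runs along the board towards the fence and clamp (roughly to the robot's left), z up. The clamp's screw axis is vertical at x = 95 mm, y = 0
- fence (a point): middle of the foot of the wooden fence's face, on the board's top at board x = 135 mm, y = 0; axes as the board's. The face looks to -x, reaches 75 mm to either side and rises 16 mm. Behind it stands the blue clamp frame: column at board x = 163 to 207 mm, arm back over the board to a nut boss 36 mm across round the screw, underside 56 mm and top 102 mm above the console
- plate: loose brass finger plate, 200 x 65 x 6 mm, about 0.66 kg, flat on the board. Origin: centre of its underside; x along its length, +x end towards the fence, z up. It slides easily on the varnished board (friction 0.25); fingertips pressed on its top hold it well (0.9). Pressed 75 mm behind its middle and moved sideways, it turns about a point some 50 mm ahead of its middle
- plate_end (a point): middle of the lower edge of the plate's end that faces the fence (100 mm along +x of the plate)
- screw (a joint): turn of the clamp's screw and T-handle in rad, 0 to 9; grows clockwise as seen from above, lowering screw, T-bar and pad by 2 mm per rad. Turning freely takes about 0.2 N m. Once the pad bears on the plate (joint about 3.5) torque rises by 0.3 N m and clamping force by 155 N per rad: 50 to 400 N is sound. Let go, it stays put up to about 100 N; from higher it eases back to that
- t_bar (a point): middle of the T-bar on top of the screw, on the screw's axis: a level round steel bar 12 mm thick, 104 mm between the centres of its 16 mm ball ends, along this point's x axis; 152 mm above the console at screw joint 0. Below it only the 14 mm spindle (21 mm thick neck in the first 16 mm) down to the nut boss
- pad: round swivel pad at the foot of the screw, 32 mm across, 17 mm high; origin: centre of its lower face, 25 mm above the console at screw joint 0, which is 7 mm above the top of a plate under it. It does not turn on the plate while the screw turns; its mounting yields about 1 mm per 100 N
- torch: red plastic torch lying on the console, 153 mm long along its x axis, 40 mm thick; bystander. Origin: at the console under its middle
- egg_cup: white ceramic egg-cup, 49 mm across, 62 mm high; bystander. Origin: centre of its foot
- mint_tin: closed steel mint tin, 62 x 97 x 22 mm; bystander. Origin: centre of its underside

How it is judged:
On the way, in this order (a step that is already met when the one before it is completed fails the run):
1. the plate lies flat with its end flush against the fence (within 6 mm, square within 0.07 rad) and its middle line within 10 mm of the screw axis, not yet clamped (x of plate_end in the frame of board between 0.129 and 0.139 m and y of plate_end in the frame of board between -0.01 and 0.01 m and angle between the x axis of plate and the x axis of board, either way round below 0.07 rad and contact force between pad and plate below 10 N), for 0.2 s.
2. the pad bears on the plate with more than 50 N (contact force between pad and plate above 50 N), for 0.2 s.
At the end, for the whole second after the job is handed in: the plate lies flat, its end within 6 mm of the fence and square to it within 0.07 rad, its middle line within 10 mm of the screw axis, and the pad holds it down with more than 50 N; the plate is at rest and the T-handle let go (contact force between pad and plate above 50 N and x of plate_end in the frame of board between 0.129 and 0.139 m and y of plate_end in the frame of board between -0.01 and 0.01 m and angle between the x axis of plate and the x axis of board, either way round below 0.07 rad and angle between plate's own z axis and vertical below 0.04 rad and linear speed of plate below 0.01 m/s); the robot touches nothing.
It fails at once if the screw is forced: more than 400 N on the plate (contact force between pad and plate above 400 N).
It fails at once if the plate is lifted or tipped off the board instead of slid (z of plate in the frame of board above 0.022 m or angle between plate's own z axis and vertical above 0.15 rad).
It fails at once if the torch, egg-cup or tin is moved by more than 20 mm or the egg-cup tipped (distance of any of torch, egg_cup, mint_tin from where it was at the start of the episode above 0.02 m or angle between egg_cup's own z axis and vertical above 0.3 rad).
It also fails if it takes over 70 s, if anything falls off the work surface, if the arm or the gripper's body presses on something with over 40 N, if the wrist force passes 120 N, or if a joint passes its speed limit or range.

## Working session

There is one attempt and no reset: what is moved stays moved. The work goes in short steps, Python scripts to look and compute and a tool call to move; the robot and the scene stay as the last step left them, time stands still between calls to the robot, and variables do not carry over. Pictures are saved under pics/ and viewed, and the job is handed in when it is done.

Besides the shell and the picture viewer there is one more tool, called after ">>>" as name(argument=value, ...) on one line, values as JSON. apply_moves: Moves the arm, as the interface text tells. Its arguments: {"type":"object","properties":{"commands":{"type":"array"},"gripper":{"type":"number"},"squeeze":{"type":"number"}},"required":["commands"]}

```bash
ls; mkdir -p pics; python3 - <<'E'
from rig import *
import cv2,numpy as np
s=read_state();print(s)
for n in("scene","top"):
    p,d=read_camera(n);cv2.imwrite(f"pics/{n}0.png",p[:,:,::-1]);np.save(f"pics/{n}0.npy",d)
    np.save(f"pics/{n}0rgb.npy",p)
    i=camera_info(n);print(n,i)
E
```

```text
pics
{'time_s': 0.0, 'qpos': array([ 1.19681209,  0.41192374, -0.01272285,  1.597027  ,  0.0055997 ,
        1.13432235, -0.08217256]), 'dq': array([-1.72208083e-04,  1.81367317e-04,  1.32719562e-03, -4.28314760e-05,
        2.90404476e-04,  9.10797842e-04,  1.50163850e-03]), 'joint_torque': array([ 1.09408327e-03, -6.00637436e+01,  6.82882648e-01, -2.99416745e+01,
        1.38706458e-02,  1.05752709e-02, -1.79373291e-05]), 'eef_pos': array([ 0.18796326, -0.59553307,  0.22304516]), 'ee_rot': array([-3.10334431e+00, -4.78307060e-01,  5.66410610e-04]), 'wrist_force': array([-0.11539375, -0.14612226,  0.88162684]), 'moment': array([-0.01258904,  0.06316544, -0.04235543]), 'finger_gap': 0.08516446948775207}
scene {'mtx': array([[579.62086411,   0.        , 321.06274266],
       [  0.        , 579.62086411, 251.94635378],
       [  0.        ,   0.        ,   1.        ]]), 'k1': 0.043826830493408, 'extrinsics': array([[-0.43304773,  0.6041288 , -0.66895295,  1.33825977],
       [ 0.90128584,  0.30041625, -0.31214404,  0.39598689],
       [ 0.01238913, -0.7380911 , -0.67458731,  0.93885385],
       [ 0.        ,  0.        ,  0.        ,  1.        ]])}
top {'mtx': array([[487.94290919,   0.        , 321.64566784],
       [  0.        , 487.94290919, 237.6557957 ],
       [  0.        ,   0.        ,   1.        ]]), 'k1': 0.011190975944955866, 'extrinsics': array([[-0.07737298, -0.97322887,  0.21642316,  0.32802995],
       [-0.99699489,  0.07635987, -0.0130524 ,  0.01211522],
       [-0.00382307, -0.21678269, -0.9762124 ,  1.14803632],
       [ 0.        ,  0.        ,  0.        ,  1.        ]])}
```

View pics/scene0.png

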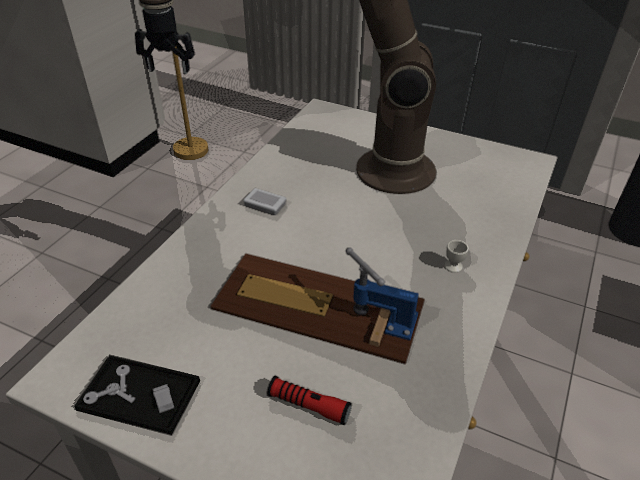

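View pics/top0.png

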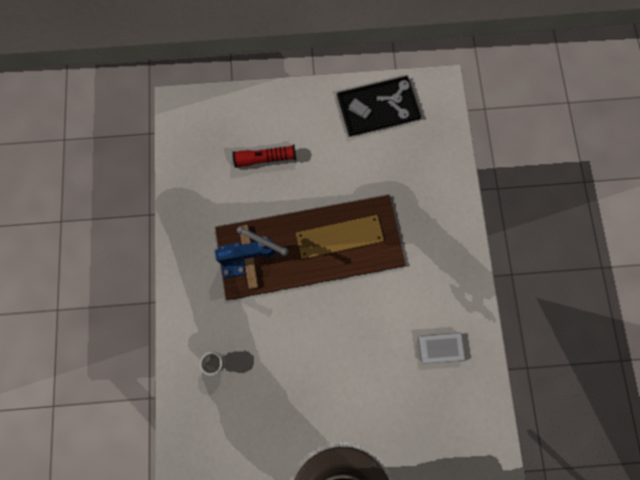

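The top view shows the brass plate around (340,237), the blue clamp at (243,252), and the T-bar running from about (240,231) to (286,252). The board spans about (217,225) to (405,265). The torch, egg-cup and tin are all clear of the board.

```bash
cat > h.py <<'E'
import numpy as np,cv2
from rig import *
def rays(n,uv):
    i=camera_info(n);K=i["mtx"];uv=np.asarray(uv,float).reshape(-1,2)
    d=(uv-[K[0,2],K[1,2]])/[K[0,0],K[1,1]]
    u=d.copy()
    for _ in range(20): u=d/(1+i["k1"]*(u**2).sum(1,keepdims=True))
    E=i["extrinsics"];return E[:3,3],np.c_[u,np.ones(len(u))]@E[:3,:3].T
def onplane(n,uv,z):
    o,r=rays(n,uv);return o+r*((z-o[2])/r[:,2:])
def proj(n,P):
    i=camera_info(n);K=i["mtx"];E=i["extrinsics"];P=np.asarray(P,float).reshape(-1,3)
    c=(P-E[:3,3])@E[:3,:3];s=c[:,:2]/c[:,2:];s=s*(1+i["k1"]*(s**2).sum(1,keepdims=True))
    return s*K[0,0]+[K[0,2],K[1,2]]
def deproj(n,d):
    v,u=np.mgrid[0:480,0:640];o,r=rays(n,np.c_[u.ravel(),v.ravel()])
    return (o+r*d.reshape(-1,1)).reshape(480,640,3)
E
cat > m.py <<'E'
from h import *
import sys
for n in("top","scene"):
    p=np.load(f"pics/{n}0rgb.npy");d=np.load(f"pics/{n}0.npy")
    hsv=cv2.cvtColor(p,cv2.COLOR_RGB2HSV);X=deproj(n,d)
    reg=(d>0)&(X[...,0]>.3)&(X[...,0]<.8)&(X[...,1]>-.3)&(X[...,1]<.35)
    print(n)
    for nm,m,z in (("boardall",reg&(X[...,2]>.008)&(X[...,2]<.2)&(hsv[...,1]>60)&(hsv[...,0]<30),.012),
                 ("plate",reg&(hsv[...,0]>17)&(hsv[...,0]<30)&(hsv[...,1]>110)&(X[...,2]<.03),.018)):
        m=cv2.morphologyEx(m.astype(np.uint8),cv2.MORPH_CLOSE,np.ones((5,5)))
        nl,l,st,_=cv2.connectedComponentsWithStats(m);k=1+st[1:,4].argmax();m=(l==k)
        v,u=np.nonzero(m);P=onplane(n,np.c_[u,v],z)
        b=cv2.minAreaRect((P[:,:2]*1000).astype(np.float32));print(nm,b,cv2.boxPoints(b).round(0).tolist(),"zmed",np.median(X[m][:,2]), st[k])
        cv2.imwrite(f"pics/{n}_{nm}.png",m*np.uint8(255))
    m=reg&(X[...,2]>.14)&(X[...,2]<.17)
    v,u=np.nonzero(m);Q=X[m];print("tbar pts",len(Q),Q.min(0),Q.max(0),Q.mean(0))
E
python3 m.py
python3 -c "
import cv2
for n,(x,y,w,h) in dict(top=(200,190,220,120),scene=(200,230,240,140)).items():
    i=cv2.imread(f'pics/{n}0.png')[y:y+h,x:x+w];cv2.imwrite(f'pics/{n}c.png',cv2.resize(i,None,fx=3.3,fy=3.3,interpolation=2))"
```

```text
top
boardall ((562.1110229492188, 27.718429565429688), (178.35523986816406, 427.5552978515625), 6.364351272583008) [[450.0, 230.0], [497.0, -195.0], [674.0, -175.0], [627.0, 250.0]] zmed 0.0128774469385593 [  216   195   189   105 11583]
plate ((577.6815795898438, -45.12580108642578), (67.15340423583984, 201.88221740722656), 8.202302932739258) [[530.0, 50.0], [559.0, -150.0], [625.0, -140.0], [597.0, 60.0]] zmed 0.018100921696721395 [ 296  215   88   44 2282]
tbar pts 355 [0.51848996 0.07083721 0.1450703 ] [0.58647265 0.17450165 0.16216073] [0.55196666 0.12248305 0.15488884]
scene
boardall ((569.5299072265625, 31.3226318359375), (182.89402770996094, 428.9503173828125), 6.390747547149658) [[455.0, 234.0], [503.0, -192.0], [684.0, -172.0], [637.0, 255.0]] zmed 0.012271898455909536 [  210   254   214   109 10348]
plate ((582.9800415039062, -42.117462158203125), (68.44709014892578, 201.18997192382812), 8.537325859069824) [[534.0, 52.0], [564.0, -147.0], [632.0, -137.0], [602.0, 62.0]] zmed 0.017971339629096583 [ 237  274   96   42 2061]
tbar pts 354 [0.52073368 0.07365031 0.14011555] [0.59251502 0.17693305 0.16069416] [0.55834477 0.12657502 0.15386352]
```

View pics/topc.png

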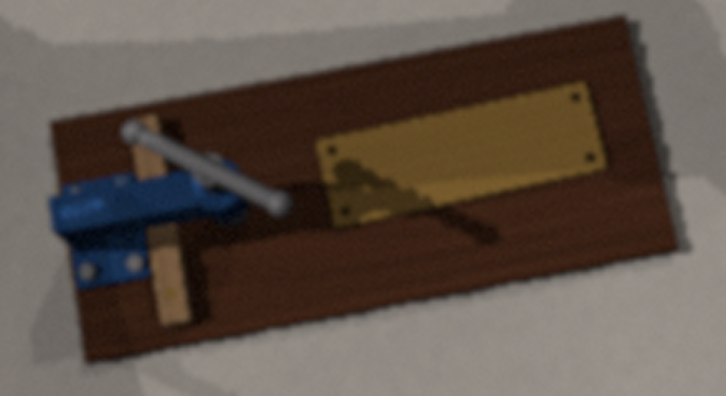

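View pics/scenec.png

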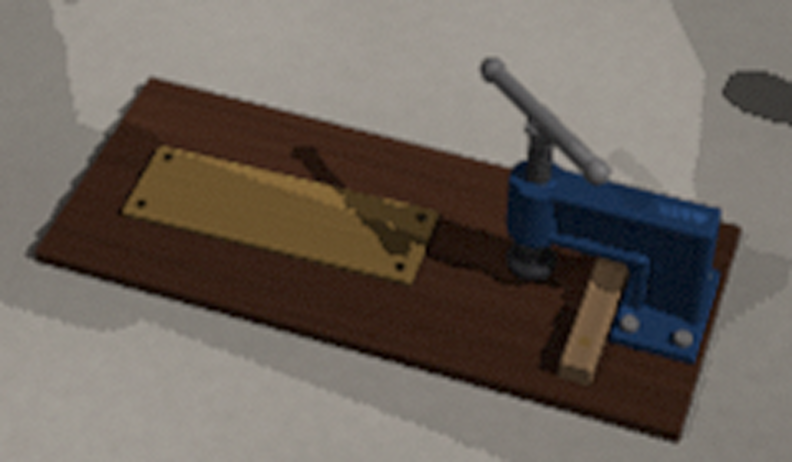

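```bash
cat >> h.py <<'E'
from scipy.spatial.transform import Rotation as Ro
def plan(p,yaw_y,n):
    """rows to bring TCP to p, tool down, tool y at world angle yaw_y (deg)"""
    s=read_state();R=Ro.from_rotvec(s["ee_rot"]);a=np.deg2rad(yaw_y)
    y=np.array([np.cos(a),np.sin(a),0]);z=np.array([0,0,-1.]);x=np.cross(y,z)
    T=Ro.from_matrix(np.c_[x,y,z]);w=(R.inv()*T).as_rotvec()
    step=w/n;dp=(np.array(p)-s["eef_pos"])/n
    print("tcp",s["eef_pos"].round(4),"turn",w.round(3),"dist",np.linalg.norm(dp*n).round(4),"t",s["time_s"])
    for i in range(n):
        Ri=R*Ro.from_rotvec(step*i);print(*np.r_[Ri.inv().apply(dp),step].round(4),sep=",",end=",\n")
def st():
    s=read_state();R=Ro.from_rotvec(s["ee_rot"]).as_matrix()
    print("t",s["time_s"],"tcp",s["eef_pos"].round(4),"yaw_y",np.rad2deg(np.arctan2(R[1,1],R[0,1])).round(2),"zax",R[:,2].round(4),"F",s["wrist_force"].round(2),"M",s["moment"].round(2),"gap",round(s["finger_gap"],4),"q",s["qpos"].round(2))
E
python3 - <<'E'
from h import *
st()
plan([.5906,-.1128,.10],7.4,12)
E
```

```text
t 0.1 tcp [ 0.188  -0.5956  0.2232] yaw_y -72.48 zax [-5.0e-04  1.3e-03 -1.0e+00] F [-0.15  0.17 -0.49] M [-0.04 -0.01 -0.01] gap 0.0853 q [ 1.2   0.41 -0.01  1.6   0.01  1.13 -0.08]
tcp [ 0.188  -0.5956  0.2232] turn [-1.000e-03 -1.000e-03 -1.394e+00] dist 0.6406 t 0.1
0.0441,-0.0283,0.0103,-0.0001,-0.0001,-0.1162,
0.0471,-0.0229,0.0103,-0.0001,-0.0001,-0.1162,
0.0494,-0.0173,0.0103,-0.0001,-0.0001,-0.1162,
0.0511,-0.0115,0.0103,-0.0001,-0.0001,-0.1162,
0.0521,-0.0055,0.0103,-0.0001,-0.0001,-0.1162,
0.0524,0.0006,0.0103,-0.0001,-0.0001,-0.1162,
0.052,0.0067,0.0103,-0.0001,-0.0001,-0.1162,
0.0508,0.0126,0.0103,-0.0001,-0.0001,-0.1162,
0.049,0.0184,0.0103,-0.0001,-0.0001,-0.1162,
0.0466,0.024,0.0103,-0.0001,-0.0001,-0.1162,
0.0435,0.0292,0.0103,-0.0001,-0.0001,-0.1162,
0.0398,0.0341,0.0103,-0.0001,-0.0001,-0.1162,
```

>>> apply_moves(commands=[0.044,-0.028,0.01,0,0,-0.116,0.047,-0.023,0.01,0,0,-0.116,0.049,-0.017,0.01,0,0,-0.116,0.051,-0.0115,0.01,0,0,-0.116,0.052,-0.0055,0.01,0,0,-0.116,0.052,0.0005,0.01,0,0,-0.116,0.052,0.0065,0.01,0,0,-0.116,0.051,0.0125,0.01,0,0,-0.116,0.049,0.0185,0.01,0,0,-0.116,0.0465,0.024,0.01,0,0,-0.116,0.0435,0.029,0.01,0,0,-0.116,0.04,0.034,0.01,0,0,-0.116], gripper=20)

```text
time_s: 1.6
eef_pos: [0.5883, -0.0967, 0.0961]
ee_rot: [-2.033, -2.39, 0.004]
wrist_force: [1.1, -0.9, -0.4]
finger_gap: 0.017
```

```bash
python3 - <<'E'
from h import *
st()
plan([.5906,-.1128,.06],8.3,2)
E
```

```text
t 1.6 tcp [ 0.5883 -0.0967  0.0961] yaw_y 9.23 zax [-4.5e-03  5.0e-04 -1.0e+00] F [ 1.05 -0.92 -0.44] M [-0.01 -0.01  0.04] gap 0.017 q [ 0.43  0.55 -0.48  1.77  0.31  0.91 -0.02]
tcp [ 0.5883 -0.0967  0.0961] turn [-0.004 -0.001  0.016] dist 0.0396 t 1.6
-0.0082,-0.0001,0.018,-0.0022,-0.0006,0.0081,
-0.0081,-0.0001,0.018,-0.0022,-0.0006,0.0081,
```

>>> apply_moves(commands=[-0.008,0,0.018,-0.002,0,0.008,-0.008,0,0.018,-0.002,0,0.008,0,0,0,0,0,0])

```text
time_s: 1.98
eef_pos: [0.5913, -0.1087, 0.0566]
ee_rot: [-2.045, -2.379, -0.002]
wrist_force: [-0.1, -0.1, -0.2]
finger_gap: 0.0169
```

```bash
python3 - <<'E'
from h import *
st()
plan([.5906,-.1128,.045],8.3,2)
for n in("scene","top"):
    p,d=read_camera(n);cv2.imwrite(f"pics/{n}1.png",p[:,:,::-1])
    x,y,w,h=dict(top=(200,150,240,180),scene=(200,180,240,180))[n]
    cv2.imwrite(f'pics/{n}1c.png',cv2.resize(p[y:y+h,x:x+w,::-1],None,fx=3,fy=3,interpolation=2))
E
```

```text
t 1.975 tcp [ 0.5913 -0.1087  0.0566] yaw_y 8.63 zax [-0.0025  0.0041 -1.    ] F [-0.05 -0.06 -0.17] M [-0.03 -0.01 -0.01] gap 0.0169 q [ 0.43  0.6  -0.45  1.78  0.34  0.84 -0.03]
tcp [ 0.5913 -0.1087  0.0566] turn [-0.002 -0.004  0.006] dist 0.0123 t 1.975
-0.002,-0.0006,0.0058,-0.0009,-0.0022,0.0029,
-0.002,-0.0006,0.0058,-0.0009,-0.0022,0.0029,
```

View pics/scene1c.png

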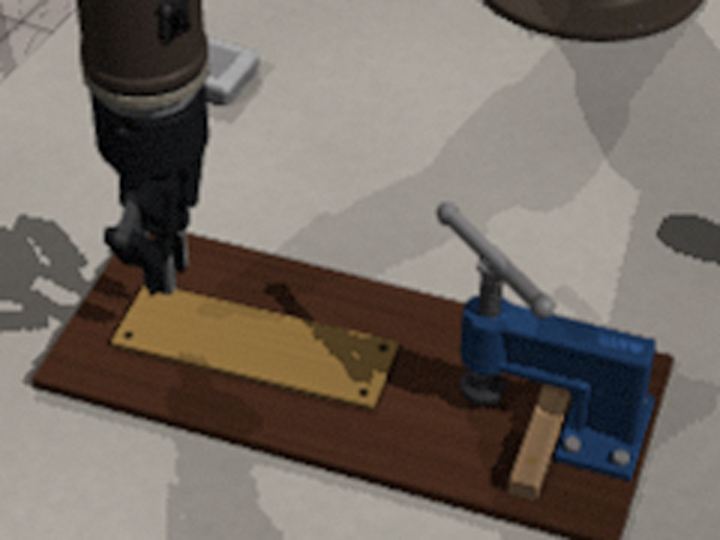

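View pics/top1c.png

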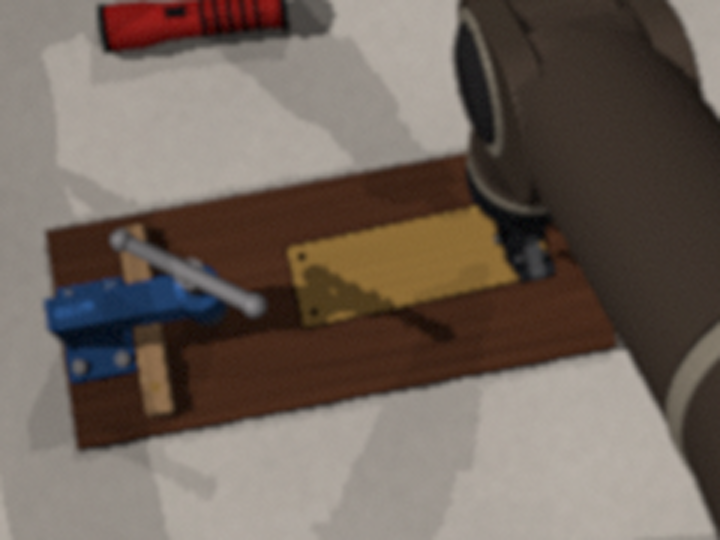

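```bash
python3 - <<'E'
from h import *
P=[[.591,-.109,.040],[.591+.0085,-.109+.001,.04],[.591-.0085,-.109-.001,.04],[.591,-.109,.018]]
print((proj("scene",P)-[200,180])*3);print((proj("top",P)-[200,150])*3)
E
```

```text
[[166.76349073 298.84045505]
 [161.97223612 306.75950386]
 [171.50856744 290.99714133]
 [168.6633181  319.9779128 ]]
[[499.29488206 230.89925624]
 [496.95891291 220.44361929]
 [501.63850838 241.38840331]
 [496.91616048 237.5027036 ]]
```

>>> apply_moves(commands=[-0.002,0,0.006,0,-0.004,0.005,-0.002,0,0.006,0,0,0,0,0,0.003,0,0,0,0,0,0.002,0,0,0])

```text
time_s: 2.58
eef_pos: [0.5935, -0.1138, 0.0422]
ee_rot: [2.054, 2.372, 0.002]
wrist_force: [0.5, -0.2, 0.4]
finger_gap: 0.0172
```

>>> apply_moves(commands=[0,0,0.002,0,0,0,0,0,0.002,0,0,0])

```text
time_s: 2.82
eef_pos: [0.5936, -0.1137, 0.038]
ee_rot: [2.054, 2.372, 0.002]
wrist_force: [-0.2, 0.4, 0.8]
finger_gap: 0.0171
```

>>> apply_moves(commands=[0,0,0.002,0,0,0,0,0,0.001,0,0,0])

```text
time_s: 3.08
eef_pos: [0.5936, -0.1135, 0.0348]
ee_rot: [2.054, 2.373, 0.002]
wrist_force: [-0.2, -0.5, -0.0]
finger_gap: 0.0171
```

>>> apply_moves(commands=[0,0,0.001,0,0,0])

```text
time_s: 3.2
eef_pos: [0.5937, -0.1135, 0.0338]
ee_rot: [2.053, 2.373, 0.002]
wrist_force: [0.1, 0.7, -0.0]
finger_gap: 0.0174
```

>>> apply_moves(commands=[0,0,0.001,0,0,0])

```text
time_s: 3.32
eef_pos: [0.5937, -0.1135, 0.0327]
ee_rot: [2.053, 2.373, 0.002]
wrist_force: [0.3, -0.5, 0.2]
finger_gap: 0.0167
```

>>> apply_moves(commands=[0,0,0.001,0,0,0])

```text
time_s: 3.45
eef_pos: [0.5938, -0.1135, 0.0317]
ee_rot: [2.053, 2.373, 0.002]
wrist_force: [-0.1, 0.6, 0.2]
finger_gap: 0.0172
```

>>> apply_moves(commands=[0,0,0.001,0,0,0])

```text
time_s: 3.58
eef_pos: [0.5937, -0.1135, 0.0306]
ee_rot: [2.053, 2.373, 0.002]
wrist_force: [0.1, -0.2, -0.0]
finger_gap: 0.0172
```

>>> apply_moves(commands=[0,0,0.001,0,0,0])

```text
time_s: 3.7
eef_pos: [0.5938, -0.1135, 0.0296]
ee_rot: [2.053, 2.373, 0.002]
wrist_force: [0.4, -0.2, 0.4]
finger_gap: 0.0172
```

>>> apply_moves(commands=[0,0,0.001,0,0,0])

```text
time_s: 3.82
eef_pos: [0.5938, -0.1135, 0.0285]
ee_rot: [2.053, 2.373, 0.002]
wrist_force: [0.2, -0.7, -0.3]
finger_gap: 0.017
```

>>> apply_moves(commands=[0,0,0.001,0,0,0])

```text
time_s: 3.95
eef_pos: [0.5938, -0.1135, 0.0274]
ee_rot: [2.053, 2.373, 0.002]
wrist_force: [0.0, -0.1, 0.3]
finger_gap: 0.0166
```

>>> apply_moves(commands=[0,0,0.001,0,0,0])

```text
time_s: 4.08
eef_pos: [0.5938, -0.1135, 0.0263]
ee_rot: [2.053, 2.373, 0.002]
wrist_force: [0.6, -1.5, -0.7]
finger_gap: 0.017
```

>>> apply_moves(commands=[0,0,0.001,0,0,0])

```text
time_s: 4.2
eef_pos: [0.5938, -0.1135, 0.0253]
ee_rot: [2.054, 2.373, 0.002]
wrist_force: [0.4, -0.9, -0.1]
finger_gap: 0.0166
```

>>> apply_moves(commands=[0,0,0.001,0,0,0])

```text
time_s: 4.32
eef_pos: [0.5938, -0.1135, 0.0242]
ee_rot: [2.053, 2.373, 0.002]
wrist_force: [0.5, 0.3, 0.1]
finger_gap: 0.017
```

```bash
python3 - <<'E'
from h import *
st()
for n in("scene",):
    p,d=read_camera(n);np.save("pics/s2d.npy",d)
    x,y,w,h=(200,200,160,120)
    cv2.imwrite(f'pics/{n}2c.png',cv2.resize(p[y:y+h,x:x+w,::-1],None,fx=5,fy=5,interpolation=2))
    t=read_state()["eef_pos"]
    for e in (0,.006,.010,.017): print(e,(proj(n,t-[0,0,e])-[x,y])*5)
E
```

```text
t 4.325 tcp [ 0.5938 -0.1135  0.0242] yaw_y 8.25 zax [ 0.0039 -0.0013 -1.    ] F [0.51 0.35 0.14] M [-0.02 -0.    0.01] gap 0.017 q [ 0.42  0.65 -0.43  1.8   0.37  0.77 -0.06]
0 [[268.26725479 424.34671806]]
0.006 [[269.16126762 433.87599512]]
0.01 [[269.75397442 440.1956281 ]]
0.017 [[270.78491749 451.19163352]]
```

View pics/scene2c.png

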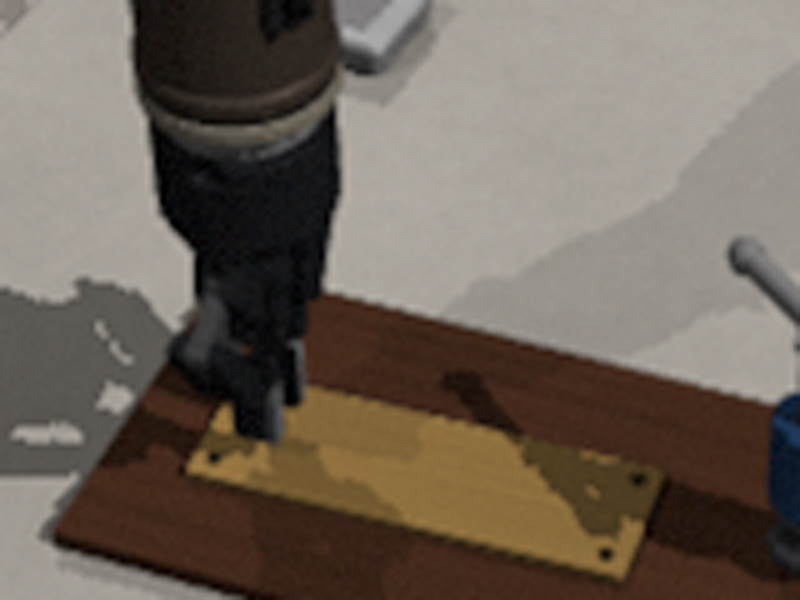

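>>> apply_moves(commands=[0,0,0.001,0,0,0])

```text
time_s: 4.5
eef_pos: [0.5938, -0.1135, 0.0231]
ee_rot: [2.053, 2.373, 0.002]
wrist_force: [0.6, -0.5, 0.8]
finger_gap: 0.0172
```

>>> apply_moves(commands=[0,0,0.001,0,0,0])

```text
time_s: 4.62
eef_pos: [0.5938, -0.1135, 0.022]
ee_rot: [2.053, 2.373, 0.002]
wrist_force: [-1.4, 0.2, -0.0]
finger_gap: 0.0172
```

>>> apply_moves(commands=[0,0,0.001,0,0,0])

```text
time_s: 4.75
eef_pos: [0.5938, -0.1135, 0.0209]
ee_rot: [2.053, 2.373, 0.002]
wrist_force: [-0.0, 0.7, 0.1]
finger_gap: 0.0173
```

>>> apply_moves(commands=[0,0,0.001,0,0,0])

```text
time_s: 4.88
eef_pos: [0.5938, -0.1135, 0.0199]
ee_rot: [2.054, 2.373, 0.002]
wrist_force: [0.1, 1.1, -0.1]
finger_gap: 0.0172
```

```bash
python3 - <<'E'
from h import *
st()
p,d=read_camera("scene");X=deproj("scene",d)
m=(d>0)&(p.max(2)<75)&(X[...,2]<.09)&(X[...,2]>.0)&(abs(X[...,0]-.594)<.06)&(abs(X[...,1]+.113)<.05)&((p.max(2).astype(int)-p.min(2))<20)
Q=X[m];o=Q[:,2].argsort()[:25];v,u=np.nonzero(m)
print(np.c_[Q[o].round(4),u[o],v[o]])
x,y,w,h=(200,220,110,80)
cv2.imwrite('pics/scene3c.png',cv2.resize(p[y:y+h,x:x+w,::-1],None,fx=7,fy=7,interpolation=2))
E
```

```text
t 4.875 tcp [ 0.5938 -0.1135  0.0199] yaw_y 8.25 zax [ 0.0038 -0.0013 -1.    ] F [ 0.11  1.12 -0.09] M [ 0.01  0.03 -0.02] gap 0.0172 q [ 0.41  0.65 -0.42  1.8   0.37  0.77 -0.06]
[[ 6.244e-01 -1.409e-01  1.130e-02  2.360e+02  2.940e+02]
 [ 5.833e-01 -1.612e-01  1.170e-02  2.380e+02  2.790e+02]
 [ 5.841e-01 -1.555e-01  1.180e-02  2.400e+02  2.800e+02]
 [ 5.513e-01 -1.489e-01  1.420e-02  2.500e+02  2.710e+02]
 [ 6.137e-01 -1.292e-01  1.610e-02  2.430e+02  2.910e+02]
 [ 6.148e-01 -1.311e-01  1.630e-02  2.420e+02  2.910e+02]
 [ 6.035e-01 -1.121e-01  2.080e-02  2.520e+02  2.890e+02]
 [ 6.063e-01 -1.076e-01  2.550e-02  2.530e+02  2.890e+02]
 [ 6.087e-01 -1.161e-01  2.690e-02  2.490e+02  2.880e+02]
 [ 6.100e-01 -1.178e-01  2.730e-02  2.480e+02  2.880e+02]
 [ 6.068e-01 -1.046e-01  2.730e-02  2.540e+02  2.890e+02]
 [ 6.068e-01 -1.020e-01  2.850e-02  2.550e+02  2.890e+02]
 [ 5.827e-01 -1.060e-01  2.960e-02  2.590e+02  2.810e+02]
 [ 5.849e-01 -1.097e-01  2.990e-02  2.570e+02  2.810e+02]
 [ 5.845e-01 -1.074e-01  3.050e-02  2.580e+02  2.810e+02]
 [ 6.043e-01 -1.006e-01  3.310e-02  2.560e+02  2.870e+02]
 [ 5.851e-01 -1.094e-01  3.330e-02  2.570e+02  2.800e+02]
 [ 6.095e-01 -1.025e-01  3.390e-02  2.540e+02  2.880e+02]
 [ 5.837e-01 -1.051e-01  3.390e-02  2.590e+02  2.800e+02]
 [ 6.142e-01 -1.096e-01  3.500e-02  2.500e+02  2.880e+02]
 [ 6.129e-01 -1.129e-01  3.530e-02  2.490e+02  2.870e+02]
 [ 6.076e-01 -1.010e-01  3.600e-02  2.550e+02  2.870e+02]
 [ 6.115e-01 -1.087e-01  3.610e-02  2.510e+02  2.870e+02]
 [ 6.103e-01 -9.940e-02  3.610e-02  2.550e+02  2.880e+02]
 [ 5.833e-01 -1.051e-01  3.670e-02  2.590e+02  2.790e+02]]
```

View pics/scene3c.png

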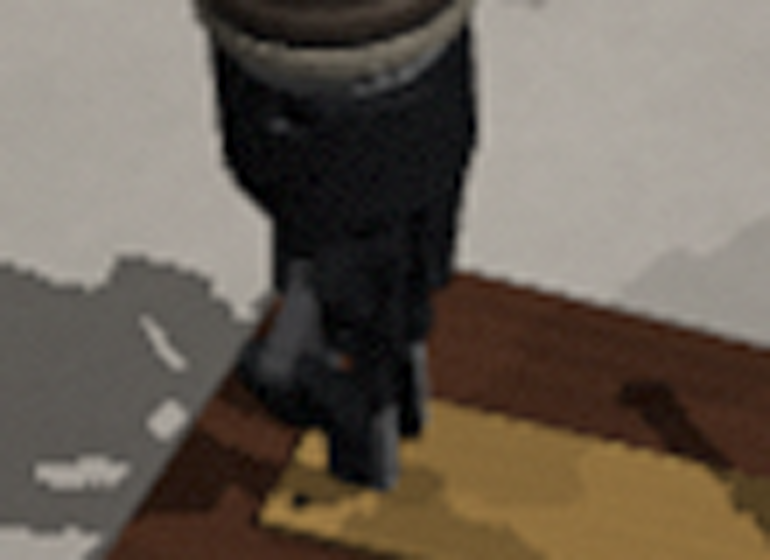

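>>> apply_moves(commands=[0,0,0.001,0,0,0])

```text
time_s: 5.05
eef_pos: [0.5937, -0.1135, 0.0187]
ee_rot: [2.054, 2.373, 0.002]
wrist_force: [0.6, 0.1, -0.2]
finger_gap: 0.0171
```

>>> apply_moves(commands=[0,0,0.001,0,0,0])

```text
time_s: 5.18
eef_pos: [0.5937, -0.1135, 0.0176]
ee_rot: [2.054, 2.373, 0.002]
wrist_force: [0.1, -0.1, 1.2]
finger_gap: 0.0172
```

>>> apply_moves(commands=[0,0,0.001,0,0,0])

```text
time_s: 5.3
eef_pos: [0.5938, -0.1135, 0.0166]
ee_rot: [2.054, 2.373, 0.002]
wrist_force: [0.1, -0.2, 0.2]
finger_gap: 0.0173
```

>>> apply_moves(commands=[0,0,0.001,0,0,0])

```text
time_s: 5.42
eef_pos: [0.5937, -0.1135, 0.0155]
ee_rot: [2.054, 2.373, 0.002]
wrist_force: [0.5, -0.2, 0.4]
finger_gap: 0.0174
```

>>> apply_moves(commands=[0,0,0.001,0,0,0])

```text
time_s: 5.55
eef_pos: [0.5937, -0.1135, 0.0144]
ee_rot: [2.054, 2.373, 0.002]
wrist_force: [0.2, 0.1, 1.5]
finger_gap: 0.0166
```

```bash
python3 - <<'E'
from h import *
st();s=read_state();print(s["joint_torque"].round(2))
import rig;print([k for k in dir(rig) if not k.startswith('_')]); print(s.keys())
p,d=read_camera("scene")
x,y,w,h=(220,250,80,60)
cv2.imwrite('pics/scene4c.png',cv2.resize(p[y:y+h,x:x+w,::-1],None,fx=10,fy=10,interpolation=2))
X=deproj("scene",d)
for v in range(280,296):print(v,[tuple((X[v,u]*1000).round().astype(int)) for u in (250,253,256)])
E
```

```text
t 5.55 tcp [ 0.5937 -0.1135  0.0144] yaw_y 8.25 zax [ 0.0037 -0.0013 -1.    ] F [0.18 0.1  1.53] M [ 0.01 -0.01 -0.05] gap 0.0166 q [ 0.41  0.66 -0.42  1.8   0.38  0.76 -0.06]
[ 3.000e-02 -6.552e+01 -6.920e+00 -2.123e+01  1.000e-02  1.000e-02
  1.000e-02]
['MotionError', 'camera_info', 'close_job', 'read_camera', 'read_state', 'tip_extent']
dict_keys(['time_s', 'qpos', 'dq', 'joint_torque', 'eef_pos', 'ee_rot', 'wrist_force', 'moment', 'finger_gap'])
280 [(np.int64(634), np.int64(-94), np.int64(85)), (np.int64(609), np.int64(-104), np.int64(57)), (np.int64(605), np.int64(-99), np.int64(56))]
281 [(np.int64(636), np.int64(-92), np.int64(84)), (np.int64(609), np.int64(-104), np.int64(54)), (np.int64(605), np.int64(-99), np.int64(53))]
282 [(np.int64(637), np.int64(-93), np.int64(81)), (np.int64(612), np.int64(-102), np.int64(55)), (np.int64(605), np.int64(-99), np.int64(50))]
283 [(np.int64(635), np.int64(-94), np.int64(76)), (np.int64(610), np.int64(-104), np.int64(49)), (np.int64(606), np.int64(-98), np.int64(48))]
284 [(np.int64(615), np.int64(-108), np.int64(49)), (np.int64(613), n
[... 977 characters left out ...]
t64(-114), np.int64(18)), (np.int64(607), np.int64(-108), np.int64(20)), (np.int64(601), np.int64(-104), np.int64(16))]
292 [(np.int64(614), np.int64(-111), np.int64(22)), (np.int64(607), np.int64(-108), np.int64(16)), (np.int64(607), np.int64(-100), np.int64(20))]
293 [(np.int64(615), np.int64(-110), np.int64(20)), (np.int64(610), np.int64(-106), np.int64(17)), (np.int64(611), np.int64(-98), np.int64(22))]
294 [(np.int64(616), np.int64(-110), np.int64(18)), (np.int64(614), np.int64(-104), np.int64(19)), (np.int64(611), np.int64(-98), np.int64(18))]
295 [(np.int64(618), np.int64(-109), np.int64(17)), (np.int64(619), np.int64(-100), np.int64(22)), (np.int64(611), np.int64(-98), np.int64(15))]
```

View pics/scene4c.png

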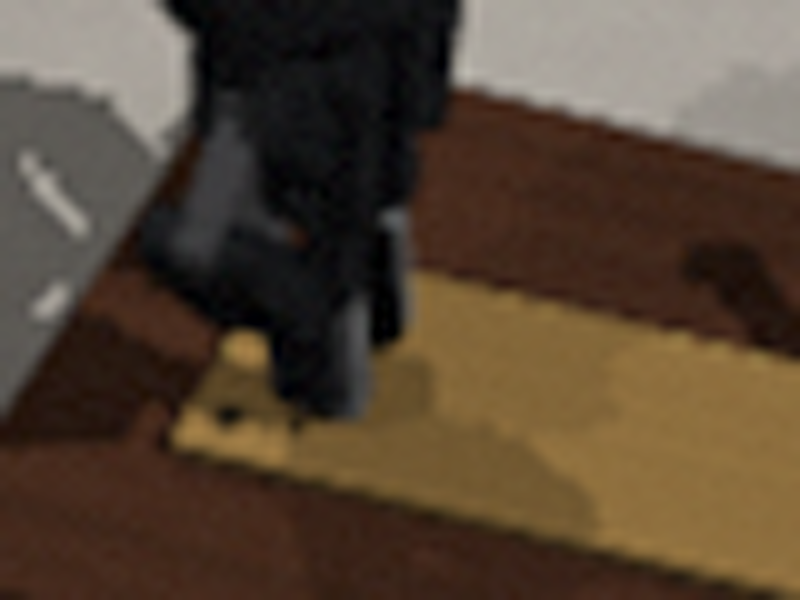

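```bash
python3 -c "
from rig import *
print(tip_extent)"
```

```text
0.017
```

>>> apply_moves(commands=[0,0,0.001,0,0,0])

```text
time_s: 5.72
eef_pos: [0.5937, -0.1135, 0.0133]
ee_rot: [2.054, 2.373, 0.002]
wrist_force: [-0.2, -1.1, 0.5]
finger_gap: 0.0172
```

>>> apply_moves(commands=[0,0,0.001,0,0,0])

```text
time_s: 5.85
eef_pos: [0.5937, -0.1135, 0.0122]
ee_rot: [2.054, 2.373, 0.002]
wrist_force: [0.5, 0.5, 0.4]
finger_gap: 0.0171
```

```bash
python3 - <<'E'
from h import *
t=np.array([.5937,-.1135,.0144])
for e in (.01,.005,0,-.005,-.017):print(e,proj("scene",t+[0,0,e]))
p,d=read_camera("top");p0=np.load("pics/top0rgb.npy")
X=deproj("top",d);print("console z top", np.median(X[320:340,300:340,2]),np.median(deproj("top",np.load("pics/top0.npy"))[380:390,300:340,2]))
X=deproj("scene",np.load("pics/scene0.npy"))
for a in [(slice(215,235),slice(300,340)),(slice(410,420),slice(220,250))]:print("scene console",np.median(X[a][...,2]))
cv2.imwrite('pics/top4c.png',cv2.resize(p[180:300,300:460,::-1],None,fx=5,fy=5,interpolation=2))
print((proj("top",t)-[300,180])*5)
E
```

```text
0.01 [[253.63627691 284.76527044]]
0.005 [[253.78543191 286.35482264]]
0 [[253.93376047 287.93606161]]
-0.005 [[254.0812697  289.50905546]]
-0.017 [[254.43199097 293.25100217]]
console z top 0.0002675931010653887 0.00043714302590491805
scene console 0.0002258748063009297
scene console -0.000501346919861756
[[336.39235092 241.40340364]]
```

View pics/top4c.png

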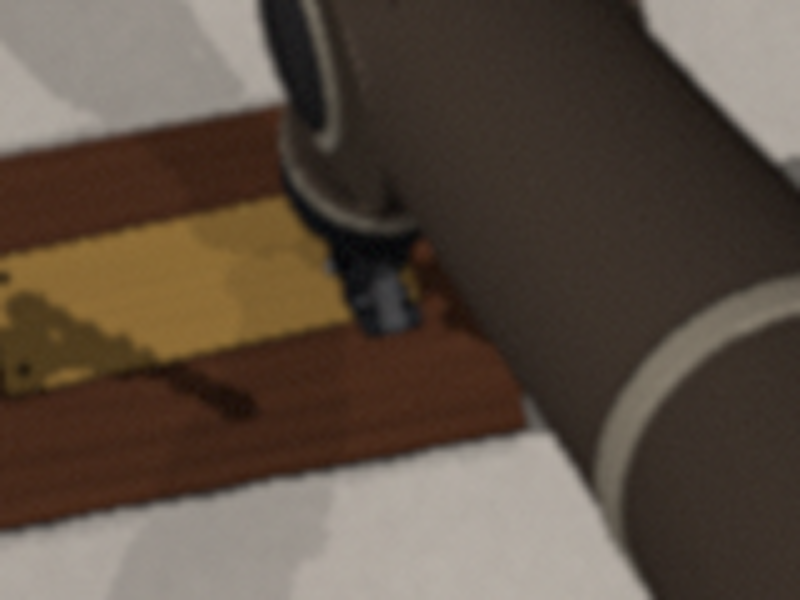

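>>> apply_moves(commands=[0,0,0.001,0,0,0])

```text
time_s: 6.02
eef_pos: [0.5937, -0.1135, 0.0111]
ee_rot: [2.054, 2.373, 0.002]
wrist_force: [0.6, -1.1, -0.0]
finger_gap: 0.0168
```

>>> apply_moves(commands=[0,0,0.001,0,0,0])

```text
time_s: 6.15
eef_pos: [0.5938, -0.1135, 0.0109]
ee_rot: [2.054, 2.373, 0.002]
wrist_force: [-4.3, -0.4, 15.6]
finger_gap: 0.0171
```

>>> apply_moves(commands=[0,0,0.001,0,0,0])

```text
time_s: 6.28
eef_pos: [0.5937, -0.1135, 0.0109]
ee_rot: [2.053, 2.372, 0.001]
wrist_force: [-3.5, 0.4, 11.9]
finger_gap: 0.0168
```

>>> apply_moves(commands=[0,0,0.001,0,0,0])

```text
time_s: 6.4
eef_pos: [0.5938, -0.1136, 0.011]
ee_rot: [2.053, 2.372, 0.001]
wrist_force: [-3.3, -0.2, 9.7]
finger_gap: 0.0167
```

>>> apply_moves(commands=[0,0,0.001,0,0,0])

```text
time_s: 6.52
eef_pos: [0.5938, -0.1135, 0.011]
ee_rot: [2.053, 2.372, 0.0]
wrist_force: [-4.1, 0.5, 9.7]
finger_gap: 0.0168
```

>>> apply_moves(commands=[0.009,-0.0005,0.0015,0,0,0.003,0.009,-0.0005,0.0015,0,0,0.003,0.009,-0.0005,0.0015,0,0,0.003])

```text
time_s: 6.9
eef_pos: [0.5931, -0.0939, 0.0111]
ee_rot: [2.061, 2.347, -0.0]
wrist_force: [-0.5, -4.5, 10.1]
finger_gap: 0.0171
```

```bash
python3 - <<'E'
from h import *
st()
E
cat > look.py <<'E'
from h import *
import sys
k=sys.argv[1]
n="scene"
p,d=read_camera(n);np.save(f"pics/s{k}.npy",p)
hsv=cv2.cvtColor(p,cv2.COLOR_RGB2HSV);X=deproj(n,d)
m=((d>0)&(X[...,0]>.4)&(X[...,0]<.75)&(abs(X[...,1])<.25)&(hsv[...,0]>17)&(hsv[...,0]<30)&(hsv[...,1]>110)&(X[...,2]<.03)).astype(np.uint8)
nl,l,s,_=cv2.connectedComponentsWithStats(m);m=(l==1+s[1:,4].argmax())
v,u=np.nonzero(m);P=onplane(n,np.c_[u,v],.018)[:,:2]
# board frame in scene-camera: centre/yaw (scene bias +5.3,+3.0 mm on top)
c=np.array([.5621+.0053,.0277+.003]);e=np.array([-.1107,.9938]);f=np.array([-.9938,-.1107])
Q=np.c_[(P-c)@e,(P-c)@f]*1000
hull=cv2.convexHull(Q.astype(np.float32));b=cv2.minAreaRect(hull);print(b,cv2.boxPoints(b).round(1).tolist())
# edges of +-y sides by binned extremes
for lo in range(-180,140,20):
    w=Q[(Q[:,0]>=lo)&(Q[:,0]<lo+20)]
    if len(w)>20: print(lo+10,np.percentile(w[:,1],[0.5,99.5]).round(1))
x,y,w,h=(200,210,240,160)
cv2.imwrite(f'pics/look{k}.png',cv2.resize(p[y:y+h,x:x+w,::-1],None,fx=3.3,fy=3.3,interpolation=2))
E
python3 look.py a
```

```text
t 6.9 tcp [ 0.5931 -0.0939  0.0111] yaw_y 7.44 zax [ 0.0133 -0.012  -0.9998] F [-0.49 -4.46 10.07] M [-1.09  0.08  0.08] gap 0.0171 q [ 0.37  0.65 -0.41  1.82  0.39  0.73 -0.13]
((-54.510826110839844, -9.406291961669922), (201.25546264648438, 68.10661315917969), 1.591361165046692) [[-156.0, 21.799999237060547], [-154.1999969482422, -46.20000076293945], [47.0, -40.70000076293945], [45.099998474121094, 27.399999618530273]]
-150 [-44.3  -9.6]
-130 [-44.6   9.5]
-110 [-43.5  22.4]
-90 [-42.5  22.8]
-70 [-43.   22.9]
-50 [-42.3  24.5]
-30 [-42.   24.2]
-10 [-41.   23.2]
10 [-41.   24.3]
30 [-39.8  24.4]
50 [-38.7  22.4]
```

View pics/looka.png

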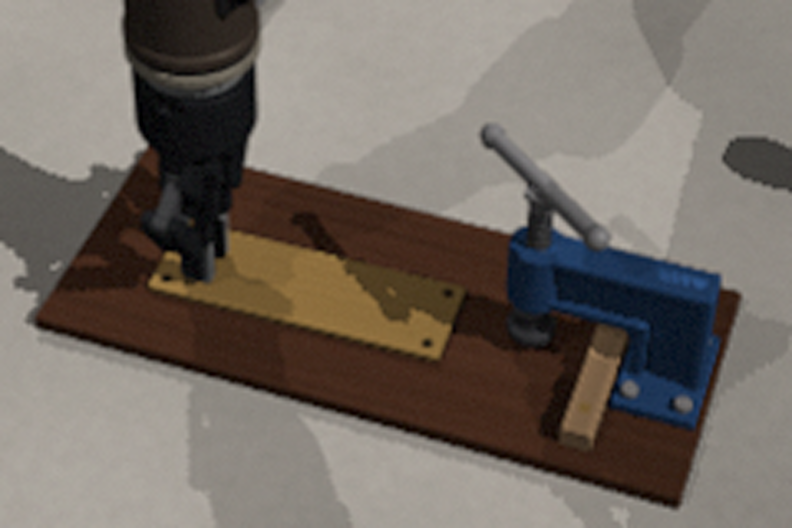

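>>> apply_moves(commands=[0.012,-0.001,0.0015,0.006,0.007,0.004,0.012,-0.001,0.0015,0.006,0.007,0.004,0.012,-0.001,0.0015,0.002,0.004,0.004,0.012,-0.001,0.0015,0.002,0.004,0.004])

```text
time_s: 7.45
eef_pos: [0.5898, -0.0535, 0.011]
ee_rot: [2.094, 2.332, 0.006]
wrist_force: [-0.1, -4.9, 10.5]
finger_gap: 0.0171
```

```bash
python3 - <<'E'
from h import *
st()
E
python3 look.py b
```

```text
t 7.45 tcp [ 0.5898 -0.0535  0.011 ] yaw_y 6.18 zax [ 0.0079 -0.002  -1.    ] F [-0.09 -4.86 10.45] M [-1.12  0.03  0.05] gap 0.0171 q [ 0.31  0.65 -0.41  1.84  0.37  0.73 -0.2 ]
((-14.959762573242188, -12.548690795898438), (67.87123107910156, 201.64886474609375), 89.92732238769531) [[-115.80000305175781, -46.400001525878906], [85.80000305175781, -46.599998474121094], [85.9000015258789, 21.299999237060547], [-115.69999694824219, 21.5]]
-110 [-45.3 -10.9]
-90 [-46.3 -23.6]
-70 [-45.4  20.8]
-50 [-45.4  20.5]
-30 [-45.3  21.2]
-10 [-45.6  19. ]
10 [-45.5  20.7]
30 [-46.   20.4]
50 [-45.7  19.8]
70 [-45.9  19.5]
90 [-44.1  -4.1]
```

>>> apply_moves(commands=[0,0,-0.006,0,0,0,0,0,-0.005,0.002,0.008,0,0.022,-0.001,0,0,0,0,0.022,-0.001,0,0,0,0,0.021,-0.001,0,0,0,0,0,0,0,0,0,0])

```text
time_s: 8.25
eef_pos: [0.5795, 0.0132, 0.0237]
ee_rot: [-2.098, -2.335, -0.015]
wrist_force: [-0.2, -0.5, -0.1]
finger_gap: 0.0169
```

```bash
python3 - <<'E'
from h import *
st()
E
python3 look.py c
```

```text
t 8.25 tcp [0.5795 0.0132 0.0237] yaw_y 6.13 zax [ 0.0045  0.0086 -1.    ] F [-0.18 -0.55 -0.08] M [-0.05  0.05  0.06] gap 0.0169 q [ 0.22  0.62 -0.43  1.86  0.35  0.73 -0.3 ]
((-11.480445861816406, -12.691082000732422), (201.90182495117188, 69.03787231445312), 0.45240771770477295) [[-112.69999694824219, 21.0], [-112.19999694824219, -48.0], [89.69999694824219, -46.400001525878906], [89.19999694824219, 22.600000381469727]]
-110 [-46.5  19.1]
-90 [-47.1  19.8]
-70 [-45.6  20.1]
-50 [-46.3   5.4]
-30 [-46.4   0.4]
-10 [-46.4  18.4]
10 [-45.5  20.7]
30 [-46.   20.9]
50 [-45.9  20.5]
70 [-46.1  19.5]
90 [-45.9  -3.2]
```

View pics/lookc.png

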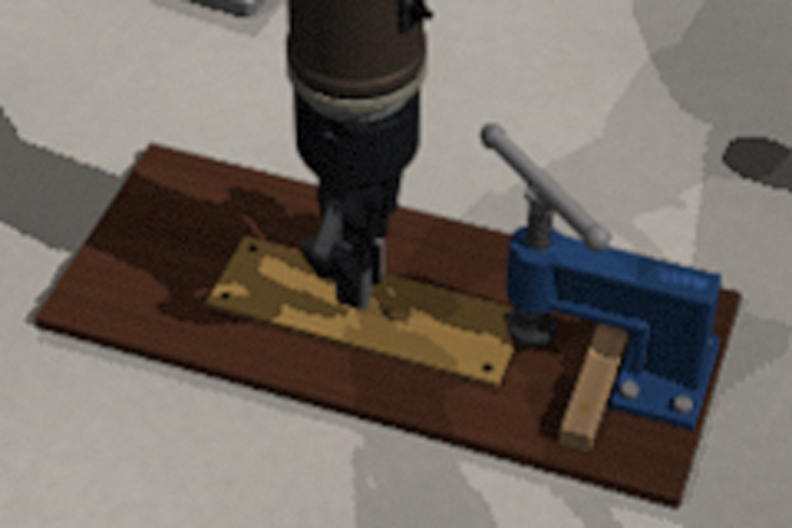

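>>> apply_moves(commands=[0,0,0.006,0.005,-0.008,0,0,0,0.004,0,0,0,0,0,0.002,0,0,0,0,0,0.0015,0,0,0])

```text
time_s: 8.8
eef_pos: [0.5801, 0.0082, 0.0108]
ee_rot: [2.105, 2.329, -0.004]
wrist_force: [-9.9, 1.6, 30.1]
finger_gap: 0.0167
```

>>> apply_moves(commands=[0,0,0.0015,0,0,0])

```text
time_s: 8.93
eef_pos: [0.58, 0.0082, 0.0109]
ee_rot: [2.105, 2.329, -0.005]
wrist_force: [-7.1, 0.1, 19.2]
finger_gap: 0.0172
```

>>> apply_moves(commands=[0,-0.006,0.0015,0,0,0,0,-0.006,0.0015,0,0,0,0,-0.006,0.0015,0,0,0])

```text
time_s: 9.3
eef_pos: [0.5709, 0.007, 0.0111]
ee_rot: [2.099, 2.319, 0.017]
wrist_force: [3.5, 1.4, 7.2]
finger_gap: 0.0167
```

```bash
python3 - <<'E'
from h import *
st()
E
python3 look.py d
```

```text
t 9.3 tcp [0.5709 0.007  0.0111] yaw_y 5.72 zax [ 0.0175 -0.0013 -0.9998] F [3.52 1.42 7.2 ] M [ 0.19 -0.88 -0.02] gap 0.0167 q [ 0.21  0.62 -0.41  1.9   0.38  0.68 -0.33]
((-12.452865600585938, -4.986865997314453), (68.56615447998047, 201.1460723876953), 89.3156967163086) [[-113.4000015258789, -38.099998474121094], [87.69999694824219, -40.5], [88.5, 28.100000381469727], [-112.5999984741211, 30.5]]
-110 [-36.6  30. ]
-90 [-37.   28.6]
-70 [-37.3  27.3]
-50 [-37.1   6.3]
-30 [-37.4  -6.5]
-10 [-37.5  28.2]
10 [-38.4  26.2]
30 [-38.4  26. ]
50 [-38.8  25.6]
70 [-38.6  25.2]
90 [-38.9  -4.1]
```

>>> apply_moves(commands=[0.001,-0.007,0.0015,0.01,0.003,-0.015,0.001,-0.006,0.0015,0.01,0,-0.01])

```text
time_s: 9.6
eef_pos: [0.5633, 0.0073, 0.011]
ee_rot: [2.075, 2.35, 0.01]
wrist_force: [4.4, 0.4, 7.1]
finger_gap: 0.0167
```

```bash
python3 - <<'E'
from h import *
st()
E
python3 look.py e
```

```text
t 9.6 tcp [0.5633 0.0073 0.011 ] yaw_y 7.12 zax [ 8.8e-03  4.0e-04 -1.0e+00] F [4.42 0.43 7.11] M [-0.   -0.92 -0.07] gap 0.0167 q [ 0.22  0.61 -0.42  1.91  0.38  0.69 -0.31]
((-12.026618957519531, 1.81689453125), (68.1250991821289, 201.97610473632812), 88.29202270507812) [[-114.0, -29.200000762939453], [87.9000015258789, -35.20000076293945], [89.9000015258789, 32.900001525878906], [-112.0, 38.900001525878906]]
-110 [-28.9  38.2]
-90 [-29.4  36. ]
-70 [-29.7  35.4]
-50 [-29.8  14.8]
-30 [-30.6   7.3]
-10 [-30.8  34.9]
10 [-31.9  33.6]
30 [-31.9  34. ]
50 [-32.6  33.3]
70 [-32.7  32.9]
90 [-33.   -4.1]
```

>>> apply_moves(commands=[0,0,-0.006,0,0,0,0,0,-0.005,0.005,0,0.005,-0.018,0,0,0,0,0,-0.018,0,0,0,0,0.005,-0.017,0,0,0,0,0,0,0,0,0,0,0])

```text
time_s: 10.4
eef_pos: [0.5686, -0.0523, 0.0218]
ee_rot: [2.094, 2.339, -0.002]
wrist_force: [-0.2, 0.1, 0.4]
finger_gap: 0.017
```

```bash
python3 - <<'E'
from h import *
st()
E
python3 look.py f
```

```text
t 10.4 tcp [ 0.5686 -0.0523  0.0218] yaw_y 6.32 zax [ 8.e-04 -2.e-03 -1.e+00] F [-0.22  0.08  0.38] M [-0.03  0.05 -0.01] gap 0.017 q [ 0.32  0.61 -0.42  1.88  0.36  0.73 -0.2 ]
((-11.620742797851562, 2.7298851013183594), (67.88847351074219, 201.18629455566406), 88.39173889160156) [[-113.0999984741211, -28.399999618530273], [88.0, -34.0], [89.9000015258789, 33.79999923706055], [-111.19999694824219, 39.5]]
-110 [-28.3  19.9]
-90 [-28.7   3.5]
-70 [-28.4  37.6]
-50 [-28.7  36.3]
-30 [-29.4  35.9]
-10 [-30.2  36. ]
10 [-30.2  35.8]
30 [-31.2  33.8]
50 [-32.2  34.1]
70 [-32.7  33.7]
90 [-32.3  -3.1]
```

>>> apply_moves(commands=[0,0,0.006,0,0,0,0,0,0.003,0,0,0,0,0,0.0015,0,0,0,0,0,0.0015,0,0,0,0,0,0.0015,0,0,0])

```text
time_s: 11.08
eef_pos: [0.5684, -0.0493, 0.0109]
ee_rot: [2.089, 2.343, -0.003]
wrist_force: [-6.7, -1.7, 18.5]
finger_gap: 0.0172
```

>>> apply_moves(commands=[0.01,0.004,0.0015,0,0.004,-0.004,0.01,0.002,0.0015,0,0.004,-0.004,0.01,0,0.0015,0,0.004,0])

```text
time_s: 11.45
eef_pos: [0.5746, -0.0236, 0.0109]
ee_rot: [2.081, 2.348, 0.007]
wrist_force: [-0.3, -4.9, 11.1]
finger_gap: 0.0168
```

```bash
python3 - <<'E'
from h import *
st()
E
python3 look.py g
```

```text
t 11.45 tcp [ 0.5746 -0.0236  0.0109] yaw_y 6.9 zax [ 6.4e-03  5.0e-04 -1.0e+00] F [-0.32 -4.91 11.14] M [-1.25  0.21  0.03] gap 0.0168 q [ 0.27  0.63 -0.42  1.88  0.37  0.71 -0.25]
((11.859115600585938, -5.799945831298828), (67.26763916015625, 200.708984375), 88.73837280273438) [[-89.19999694824219, -37.20000076293945], [111.4000015258789, -41.599998474121094], [112.9000015258789, 25.600000381469727], [-87.69999694824219, 30.0]]
-90 [-36.   1.]
-70 [-37.3   1. ]
-50 [-37.7  28.7]
-30 [-37.9  26.4]
-10 [-38.2  27.6]
10 [-38.9  26.2]
30 [-38.6  25.9]
50 [-38.8  25.7]
70 [-39.3  24.4]
90 [-39.6  -4.8]
110 [-39.7  24.1]
```

>>> apply_moves(commands=[0.006,-0.005,0.0015,0.004,0.004,-0.008,0.006,-0.005,0.0015,0.002,0.002,-0.008,0.006,-0.004,0.0015,0,0.002,-0.008])

```text
time_s: 11.88
eef_pos: [0.5651, -0.0084, 0.011]
ee_rot: [2.05, 2.372, 0.018]
wrist_force: [1.1, -4.8, 9.9]
finger_gap: 0.0171
```

```bash
python3 - <<'E'
from h import *
st()
E
python3 look.py i
```

```text
t 11.875 tcp [ 0.5651 -0.0084  0.011 ] yaw_y 8.33 zax [ 0.0127  0.0041 -0.9999] F [ 1.05 -4.83  9.86] M [-0.9  -0.15  0.03] gap 0.0171 q [ 0.25  0.61 -0.42  1.91  0.38  0.68 -0.26]
((26.045860290527344, -3.4041786193847656), (67.48445129394531, 200.8436279296875), 85.10672760009766) [[-76.9000015258789, -28.5], [123.19999694824219, -45.599998474121094], [129.0, 21.600000381469727], [-71.0999984741211, 38.79999923706055]]
-70 [-28.6  13.3]
-50 [-29.5   8.5]
-30 [-31.4  34.7]
-10 [-33.1  32.5]
10 [-35.5  31.3]
30 [-36.9  28. ]
50 [-38.4  26.2]
70 [-40.5  23.8]
90 [-42.1  -3.4]
110 [-44.   20.9]
130 [-44.1  19.9]
```

>>> apply_moves(commands=[0,0,-0.005,0,0,0,0,0,-0.005,0.01,-0.004,0,0,0,0,0,0,0], gripper=42)

```text
time_s: 12.3
eef_pos: [0.5645, -0.0064, 0.0219]
ee_rot: [2.049, 2.378, 0.002]
wrist_force: [-0.2, 0.1, -0.3]
finger_gap: 0.036
```

```bash
python3 - <<'E'
from h import *
st()
E
python3 look.py j
```

```text
t 12.3 tcp [ 0.5645 -0.0064  0.0219] yaw_y 8.49 zax [ 2.8e-03 -9.0e-04 -1.0e+00] F [-0.21  0.11 -0.27] M [-0.02 -0.   -0.01] gap 0.036 q [ 0.25  0.6  -0.43  1.9   0.37  0.72 -0.25]
((27.01824188232422, -3.070476531982422), (67.79644012451172, 201.08013916015625), 84.38258361816406) [[-76.4000015258789, -27.0], [123.80000305175781, -46.599998474121094], [130.39999389648438, 20.799999237060547], [-69.69999694824219, 40.5]]
-70 [-27.2  10.5]
-50 [-29.5   9.7]
-30 [-31.2  36. ]
-10 [-32.4  32.5]
10 [-35.1  32.7]
30 [-36.5  28.9]
50 [-38.4  26.9]
70 [-40.7  23.8]
90 [-42.4  -5.3]
110 [-45.4  20.5]
130 [-44.1  18.2]
```

View pics/lookj.png

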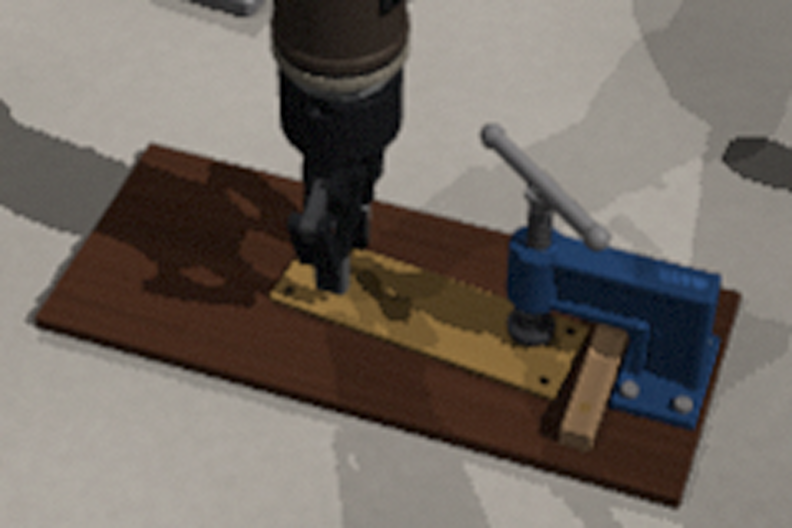

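>>> apply_moves(commands=[0,0,0.006,0,0,0,0,0,0.003,0,0,0,0,0,0.002,0,0,0,0,0,0.0015,0,0,0])

```text
time_s: 12.85
eef_pos: [0.5638, -0.0065, 0.0096]
ee_rot: [2.05, 2.378, -0.001]
wrist_force: [-9.2, -1.0, 32.3]
finger_gap: 0.0355
```

>>> apply_moves(commands=[0,0,0.002,0,0,0,0,0,0.002,0,0,0])

```text
time_s: 13.1
eef_pos: [0.5638, -0.0066, 0.0096]
ee_rot: [2.049, 2.376, -0.004]
wrist_force: [-9.1, -1.2, 25.2]
finger_gap: 0.0359
```

>>> apply_moves(commands=[0,0,0.002,0,0,-0.04,0,0,0.002,0,0,-0.04,0,0,0.002,0,0,-0.04])

```text
time_s: 13.48
eef_pos: [0.5664, -0.005, 0.0096]
ee_rot: [1.896, 2.494, 0.001]
wrist_force: [-6.2, 1.1, 23.6]
finger_gap: 0.0358
```

```bash
python3 - <<'E'
from h import *
st()
E
python3 look.py k
```

```text
t 13.475 tcp [ 0.5664 -0.005   0.0096] yaw_y 15.51 zax [ 0.0076 -0.0052 -1.    ] F [-6.2   1.14 23.57] M [ 0.18  1.86 -0.13] gap 0.0358 q [ 0.26  0.63 -0.45  1.9   0.41  0.7  -0.17]
((26.576766967773438, -3.1126785278320312), (68.54022216796875, 201.03453063964844), 86.82500457763672) [[-75.69999694824219, -31.799999237060547], [125.0, -42.900001525878906], [128.8000030517578, 25.5], [-71.9000015258789, 36.70000076293945]]
-70 [-31.8  19.7]
-50 [-32.3   0.7]
-30 [-33.3  33.1]
-10 [-34.1  31.8]
10 [-35.1  30.6]
30 [-36.7  27.5]
50 [-38.3  27.1]
70 [-38.6  24.4]
90 [-39.7  -3.4]
110 [-41.7  23.2]
130 [-40.8  22.8]
```

>>> apply_moves(commands=[0,0,0.002,0.012,0.005,-0.04,0,0,0.002,0.01,0,-0.04,0,0,0.002,0.005,0,-0.04])

```text
time_s: 13.9
eef_pos: [0.5694, -0.0062, 0.0099]
ee_rot: [-1.741, -2.61, 0.029]
wrist_force: [-5.3, -0.6, 20.8]
finger_gap: 0.0359
```

```bash
python3 - <<'E'
from h import *
st()
E
python3 look.py l
```

```text
t 13.9 tcp [ 0.5694 -0.0062  0.0099] yaw_y 22.59 zax [-0.0134 -0.0129 -0.9998] F [-5.25 -0.57 20.84] M [-0.15  0.68 -0.08] gap 0.0359 q [ 0.27  0.64 -0.48  1.87  0.44  0.75 -0.06]
((26.666221618652344, -4.043231964111328), (67.81944274902344, 201.24488830566406), 87.61981201171875) [[-75.30000305175781, -33.70000076293945], [125.80000305175781, -42.099998474121094], [128.60000610351562, 25.700000762939453], [-72.5, 34.0]]
-70 [-33.2  28.7]
-50 [-34.3   9.7]
-30 [-34.4  29.1]
-10 [-34.8  31. ]
10 [-36.2  29.8]
30 [-37.   27.4]
50 [-37.9  27.6]
70 [-38.6  25.9]
90 [-40.4  -4.8]
110 [-40.   23.9]
130 [-40.8  21.7]
```

>>> apply_moves(commands=[-0.0115,-0.0034,0.0015,-0.005,-0.005,0.03,-0.0115,-0.003,0.0015,-0.005,-0.005,0.03,-0.0115,-0.0028,0.0015,-0.003,-0.005,0.03,-0.0115,-0.0025,0.0015,0,-0.003,0.03])

```text
time_s: 14.45
eef_pos: [0.5799, -0.045, 0.0099]
ee_rot: [1.875, 2.491, -0.005]
wrist_force: [-0.7, 5.7, 10.7]
finger_gap: 0.0362
```

```bash
python3 - <<'E'
from h import *
st()
E
python3 look.py m
```

```text
t 14.45 tcp [ 0.5799 -0.045   0.0099] yaw_y 16.07 zax [ 0.0174 -0.0168 -0.9997] F [-0.71  5.71 10.69] M [ 1.08  0.28 -0.07] gap 0.0362 q [ 0.31  0.64 -0.44  1.87  0.43  0.71 -0.1 ]
((-8.028961181640625, -9.136482238769531), (69.28099060058594, 200.37570190429688), 88.2680435180664) [[-109.19999694824219, -40.70000076293945], [91.0999984741211, -46.79999923706055], [93.19999694824219, 22.5], [-107.0999984741211, 28.5]]
-110 [-40.7  -0.4]
-90 [-39.4 -10.4]
-70 [-39.7  26.3]
-50 [-40.6  25.3]
-30 [-41.5  24.2]
-10 [-42.2  22.3]
10 [-42.4  22. ]
30 [-43.6  21.7]
50 [-44.8  21.3]
70 [-45.6  20.3]
90 [-45.8  -4.3]
```

>>> apply_moves(commands=[-0.0115,-0.0018,0.0015,-0.008,-0.012,0.03,-0.0115,-0.0015,0.0015,-0.008,-0.008,0.03,-0.0115,-0.001,0.0015,-0.003,-0.003,0.03])

```text
time_s: 14.88
eef_pos: [0.5898, -0.0742, 0.0108]
ee_rot: [1.963, 2.376, 0.018]
wrist_force: [-0.4, 4.1, 9.1]
finger_gap: 0.0358
```

>>> apply_moves(commands=[0,0,-0.006,0,0,0.03,0,0,-0.005,0,0,0.03,0,0,0,0,0,0])

```text
time_s: 15.25
eef_pos: [0.5888, -0.0741, 0.0221]
ee_rot: [2.039, 2.313, 0.02]
wrist_force: [0.3, -0.1, 0.9]
finger_gap: 0.0359
```

```bash
python3 - <<'E'
from h import *
st()
E
python3 look.py n
python3 - <<'E'
from h import *
# board (-12,-8) -> robot world with centre (.5647,.029)
c=np.array([.5647,.029]);e=np.array([-.1107,.9938]);f=np.array([-.9938,-.1107])
p=c-.012*e-.008*f
plan([p[0],p[1],.022],6.4,4)
E
```

```text
t 15.25 tcp [ 0.5888 -0.0741  0.0221] yaw_y 7.26 zax [ 0.0522 -0.029  -0.9982] F [ 0.28 -0.1   0.93] M [0.02 0.12 0.02] gap 0.0359 q [ 0.32  0.61 -0.4   1.87  0.41  0.68 -0.19]
((-32.71289825439453, -8.669857025146484), (200.26914978027344, 68.2606430053711), 3.6152634620666504) [[-134.8000030517578, 19.100000381469727], [-130.5, -49.0], [69.4000015258789, -36.400001525878906], [65.0999984741211, 31.700000762939453]]
-130 [-47.2  -3.4]
-110 [-47.   18.4]
-90 [-45.2  21.2]
-70 [-43.9  22.9]
-50 [-42.3  24. ]
-30 [-41.3  23.5]
-10 [-40.3  24. ]
10 [-39.1  25.7]
30 [-37.9  26.6]
50 [-36.   29.7]
70 [-36.  27.]
tcp [ 0.5887 -0.074   0.0219] turn [0.048 0.035 0.015] dist 0.0932 t 15.3
0.0233,-0.0007,-0.0009,0.012,0.0087,0.0037,
0.0233,-0.0008,-0.0007,0.012,0.0087,0.0037,
0.0233,-0.0009,-0.0005,0.012,0.0087,0.0037,
0.0233,-0.001,-0.0002,0.012,0.0087,0.0037,
```

>>> apply_moves(commands=[0,0,0,0.024,0.018,-0.024,0,0,0,0.024,0.018,-0.024,0,0,0,0,0,0])

```text
time_s: 15.68
eef_pos: [0.5878, -0.0735, 0.021]
ee_rot: [-2.014, -2.407, 0.004]
wrist_force: [-0.9, 0.2, -0.5]
finger_gap: 0.0359
```

```bash
python3 - <<'E'
from h import *
st()
plan([.5888,-.0741,.014],10,2)
E
```

```text
t 15.675 tcp [ 0.5878 -0.0735  0.021 ] yaw_y 10.16 zax [-4.e-03  1.e-04 -1.e+00] F [-0.91  0.23 -0.49] M [-0.01 -0.04 -0.01] gap 0.0359 q [ 0.36  0.64 -0.44  1.82  0.37  0.77 -0.1 ]
tcp [ 0.5878 -0.0735  0.021 ] turn [-0.004 -0.001  0.003] dist 0.0071 t 15.675
-0.0004,0.0005,0.0035,-0.002,-0.0004,0.0014,
-0.0004,0.0005,0.0035,-0.002,-0.0004,0.0014,
```

>>> apply_moves(commands=[0,0.001,0.006,-0.004,0,0,0,0,0.003,0,0,0,0,0,0.0015,0,0,0,0,0,0.0015,0,0,0,0,0,0.0015,0,0,0])

```text
time_s: 16.3
eef_pos: [0.5881, -0.073, 0.0097]
ee_rot: [2.015, 2.408, -0.002]
wrist_force: [-5.9, -0.4, 17.0]
finger_gap: 0.0361
```

>>> apply_moves(commands=[0.01,0,0.002,0,0.003,0,0.01,0,0.002,0,0.004,0,0.01,0,0.002,0,0.005,0])

```text
time_s: 16.68
eef_pos: [0.5884, -0.0509, 0.0098]
ee_rot: [2.017, 2.398, 0.009]
wrist_force: [0.6, -6.1, 14.1]
finger_gap: 0.0358
```

```bash
python3 - <<'E'
from h import *
st()
E
python3 look.py o
```

```text
t 16.675 tcp [ 0.5884 -0.0509  0.0098] yaw_y 9.88 zax [ 1.030e-02 -8.000e-04 -9.999e-01] F [ 0.56 -6.12 14.07] M [-1.41  0.36  0.1 ] gap 0.0358 q [ 0.32  0.65 -0.43  1.84  0.39  0.72 -0.15]
((-12.395355224609375, -11.811962127685547), (200.7217254638672, 67.58470153808594), 2.936627149581909) [[-114.4000015258789, 16.799999237060547], [-110.9000015258789, -50.70000076293945], [89.5999984741211, -40.400001525878906], [86.0999984741211, 27.100000381469727]]
-110 [-49.4 -19.7]
-90 [-49.8   6.1]
-70 [-47.8  18.6]
-50 [-47.3  19.7]
-30 [-46.  20.]
-10 [-45.1  19.6]
10 [-43.9  21.4]
30 [-43.1  21.7]
50 [-41.9  22.6]
70 [-40.7  23.1]
90 [-39.4  -4.2]
```

>>> apply_moves(commands=[0.011,-0.002,0.002,0.005,0.004,0,0.011,-0.002,0.002,0.004,0.004,0,0.011,-0.002,0.002,0.004,0.004,0])

```text
time_s: 17.1
eef_pos: [0.5833, -0.0246, 0.0098]
ee_rot: [2.023, 2.395, 0.009]
wrist_force: [0.3, -5.4, 13.7]
finger_gap: 0.0361
```

```bash
python3 - <<'E'
from h import *
st()
E
python3 look.py p
```

```text
t 17.1 tcp [ 0.5833 -0.0246  0.0098] yaw_y 9.65 zax [ 8.8e-03  5.0e-04 -1.0e+00] F [ 0.3  -5.35 13.69] M [-1.33  0.14  0.06] gap 0.0361 q [ 0.27  0.64 -0.43  1.86  0.39  0.71 -0.2 ]
((13.537918090820312, -13.070240020751953), (201.04168701171875, 67.67638397216797), 0.5452269315719604) [[-87.30000305175781, 19.799999237060547], [-86.69999694824219, -47.900001525878906], [114.4000015258789, -46.0], [113.69999694824219, 21.700000762939453]]
-90 [-46.6 -19.1]
-70 [-47. -17.]
-50 [-47.   19.3]
-30 [-46.8  19.9]
-10 [-46.3  18.3]
10 [-46.2  19.9]
30 [-46.   19.5]
50 [-45.7  19.9]
70 [-45.9  18.8]
90 [-45.4  -3.4]
110 [-45.8  17.7]
```

>>> apply_moves(commands=[-0.0115,-0.002,0.0015,0.006,0,0.015,-0.0115,-0.002,0.0015,0.004,0,0.015,-0.0115,-0.002,0.0015,0.004,0,0.015])

```text
time_s: 17.52
eef_pos: [0.587, -0.051, 0.0098]
ee_rot: [2.073, 2.36, 0.011]
wrist_force: [0.6, 5.3, 9.8]
finger_gap: 0.0361
```

>>> apply_moves(commands=[0,0,-0.006,0,0,0,0,0,-0.006,0,0,0,0,0,0,0,0,0], gripper=0)

```text
time_s: 17.9
eef_pos: [0.5869, -0.051, 0.0227]
ee_rot: [2.073, 2.359, 0.011]
wrist_force: [0.3, -0.6, 0.1]
finger_gap: -0.0005
```

```bash
python3 - <<'E'
from h import *
st()
E
python3 look.py q
python3 - <<'E'
from h import *
c=np.array([.5647,.029]);e=np.array([-.1107,.9938]);f=np.array([-.9938,-.1107])
t=(read_state()["eef_pos"][:2]-c);print("tool board",t@e,t@f)
p=c-.010*e-.012*f
plan([p[0],p[1],.022],6.4,4)
E
```

```text
t 17.9 tcp [ 0.5869 -0.051   0.0227] yaw_y 7.4 zax [ 0.0054  0.0047 -1.    ] F [ 0.29 -0.61  0.08] M [ 0.01 -0.01  0.02] gap -0.0005 q [ 0.32  0.63 -0.43  1.84  0.36  0.75 -0.17]
((-10.710281372070312, -11.42742919921875), (200.0153350830078, 68.25447082519531), 2.9123668670654297) [[-112.30000305175781, 17.600000381469727], [-108.9000015258789, -50.599998474121094], [90.9000015258789, -40.400001525878906], [87.4000015258789, 27.700000762939453]]
-110 [-49.2  10.8]
-90 [-48.1  -6.6]
-70 [-47.3  19.4]
-50 [-46.1  20.3]
-30 [-46.   20.8]
-10 [-44.1  20.9]
10 [-43.2  22.1]
30 [-41.9  23.2]
50 [-40.7  24.1]
70 [-39.6  23.8]
90 [-38.9  -3.2]
tool board -0.0818780291024409 -0.013019944990001163
tcp [ 0.5867 -0.0509  0.0224] turn [ 0.006 -0.004  0.018] dist 0.0719 t 17.95
0.018,0.0001,0.0002,0.0014,-0.001,0.0044,
0.018,-0.0,0.0002,0.0014,-0.001,0.0044,
0.018,-0.0001,0.0001,0.0014,-0.001,0.0044,
0.018,-0.0002,0.0001,0.0014,-0.001,0.0044,
```

>>> apply_moves(commands=[0.016,0,0,0,0,0.004,0.016,0,0,0,0,0.004,0.016,0,0,0,0,0.004,0.012,0,0,0,0,0,0,0,0.005,0.003,0,0,0,0,0.003,0,0,0])

```text
time_s: 18.7
eef_pos: [0.578, 0.0152, 0.0137]
ee_rot: [-2.083, -2.348, -0.007]
wrist_force: [0.1, -0.3, 0.7]
finger_gap: -0.0
```

>>> apply_moves(commands=[0,0,0.0015,0,0,0])

```text
time_s: 18.82
eef_pos: [0.5779, 0.0146, 0.0117]
ee_rot: [-2.083, -2.348, -0.006]
wrist_force: [0.2, -0.3, 0.0]
finger_gap: 0.0
```

>>> apply_moves(commands=[0,0,0.0015,0,0,0])

```text
time_s: 18.95
eef_pos: [0.578, 0.0141, 0.0107]
ee_rot: [-2.085, -2.347, -0.006]
wrist_force: [-5.1, 0.1, 21.2]
finger_gap: 0.0004
```

>>> apply_moves(commands=[0,-0.006,0.0015,0.004,0,0,0,-0.006,0.0015,0.004,0,0,0,-0.006,0.0015,0.004,0,0])

```text
time_s: 19.32
eef_pos: [0.5691, 0.0123, 0.0108]
ee_rot: [2.088, 2.346, 0.013]
wrist_force: [3.4, 0.7, 5.9]
finger_gap: -0.0
```

```bash
python3 - <<'E'
from h import *
st()
E
python3 look.py r
```

```text
t 19.325 tcp [0.5691 0.0123 0.0108] yaw_y 6.65 zax [ 0.0061  0.0059 -1.    ] F [3.41 0.71 5.87] M [ 0.2  -0.86 -0.05] gap -0.0 q [ 0.21  0.62 -0.42  1.89  0.37  0.7  -0.31]
((-12.067863464355469, -2.655548095703125), (200.30162048339844, 69.36099243164062), 3.3685598373413086) [[-114.0999984741211, 26.100000381469727], [-110.0, -43.20000076293945], [89.9000015258789, -31.399999618530273], [85.9000015258789, 37.79999923706055]]
-110 [-40.4  25.6]
-90 [-41.3  27. ]
-70 [-39.1  25.2]
-50 [-38.   13.5]
-30 [-37.1  10.8]
-10 [-36.   29.5]
10 [-35.   30.5]
30 [-33.9  31.7]
50 [-33.1  33.5]
70 [-31.7  33. ]
90 [-31.6  -3.1]
```

>>> apply_moves(commands=[0,0,-0.006,0,0,0,0,0,-0.005,0,0,0,-0.021,0.001,0,0,0,0,-0.021,0.001,0,0,0,0,-0.017,0.001,0,0,0,0,0,0,0,0,0,0,0,0,0.005,0,0,0,0,0,0.003,0,0,0])

```text
time_s: 20.38
eef_pos: [0.5778, -0.0477, 0.0142]
ee_rot: [-2.089, -2.345, -0.012]
wrist_force: [-1.2, -0.2, 0.1]
finger_gap: -0.0004
```

```bash
cat > tb.py <<'E'
from h import *
st()
c=np.array([.5647,.029]);e=np.array([-.1107,.9938]);f=np.array([-.9938,-.1107])
t=(read_state()["eef_pos"][:2]-c);print("tool board mm",(t@e*1000).round(1),(t@f*1000).round(1))
E
python3 tb.py
```

```text
t 20.375 tcp [ 0.5778 -0.0477  0.0142] yaw_y 6.61 zax [ 0.0043  0.0062 -1.    ] F [-1.22 -0.22  0.12] M [ 0.   -0.02 -0.  ] gap -0.0004 q [ 0.31  0.63 -0.42  1.86  0.37  0.72 -0.2 ]
tool board mm -77.6 -4.5
```

>>> apply_moves(commands=[0,0.001,0.002,0.003,-0.003,0,0,0,0.0015,0,0,0,0,0,0.0015,0,0,0])

```text
time_s: 20.75
eef_pos: [0.5788, -0.0462, 0.0106]
ee_rot: [-2.087, -2.348, -0.003]
wrist_force: [-9.2, -2.1, 25.8]
finger_gap: -0.0001
```

>>> apply_moves(commands=[0.01,-0.0015,0.0015,0.003,0.003,0,0.01,-0.0015,0.0015,0.003,0.004,0,0.01,-0.0015,0.0015,0.003,0.004,0])

```text
time_s: 21.12
eef_pos: [0.5761, -0.0215, 0.0107]
ee_rot: [-2.09, -2.343, -0.006]
wrist_force: [0.7, -4.7, 9.9]
finger_gap: 0.0002
```

```bash
python3 tb.py; python3 look.py s
```

```text
t 21.125 tcp [ 0.5761 -0.0215  0.0107] yaw_y 6.54 zax [ 8.0e-04  4.5e-03 -1.0e+00] F [ 0.74 -4.73  9.87] M [-1.05 -0.11  0.05] gap 0.0002 q [ 0.27  0.63 -0.42  1.87  0.37  0.71 -0.25]
tool board mm -51.5 -5.7
((13.190986633300781, -2.19073486328125), (201.2207794189453, 67.86420440673828), 2.7170941829681396) [[-88.9000015258789, 26.899999618530273], [-85.69999694824219, -40.900001525878906], [115.30000305175781, -31.299999237060547], [112.0999984741211, 36.5]]
-90 [-38.7   6.1]
-70 [-39.2   7.3]
-50 [-38.8  26.8]
-30 [-37.4  26.5]
-10 [-36.2  29.7]
10 [-35.8  30.6]
30 [-34.6  31.7]
50 [-33.4  33.3]
70 [-32.9  32.9]
90 [-31.9  -4.5]
110 [-31.2  24.2]
```

>>> apply_moves(commands=[0.009,-0.004,0.0015,0.003,0.002,0,0.009,-0.004,0.0015,0.003,0.003,0])

```text
time_s: 21.42
eef_pos: [0.5701, -0.0053, 0.0107]
ee_rot: [-2.09, -2.342, -0.01]
wrist_force: [1.4, -3.2, 8.5]
finger_gap: 0.0001
```

```bash
python3 tb.py; python3 look.py t
```

```text
t 21.425 tcp [ 0.5701 -0.0053  0.0107] yaw_y 6.49 zax [ 0.0022  0.0064 -1.    ] F [ 1.35 -3.24  8.53] M [-0.99 -0.28 -0.01] gap 0.0001 q [ 0.24  0.62 -0.42  1.89  0.37  0.7  -0.28]
tool board mm -34.7 -1.6
((29.546669006347656, 0.18466949462890625), (200.3798065185547, 68.63473510742188), 1.3368768692016602) [[-71.4000015258789, 32.20000076293945], [-69.80000305175781, -36.5], [130.5, -31.799999237060547], [128.89999389648438, 36.79999923706055]]
-70 [-35.5  11.2]
-50 [-35.8  12. ]
-30 [-34.6  31.1]
-10 [-33.8  32.5]
10 [-33.1  32.2]
30 [-32.4  34. ]
50 [-31.9  34.8]
70 [-31.7  33.7]
90 [-30.9  -4.5]
110 [-30.4  24.1]
130 [-31.1  24.4]
```

View pics/lookt.png

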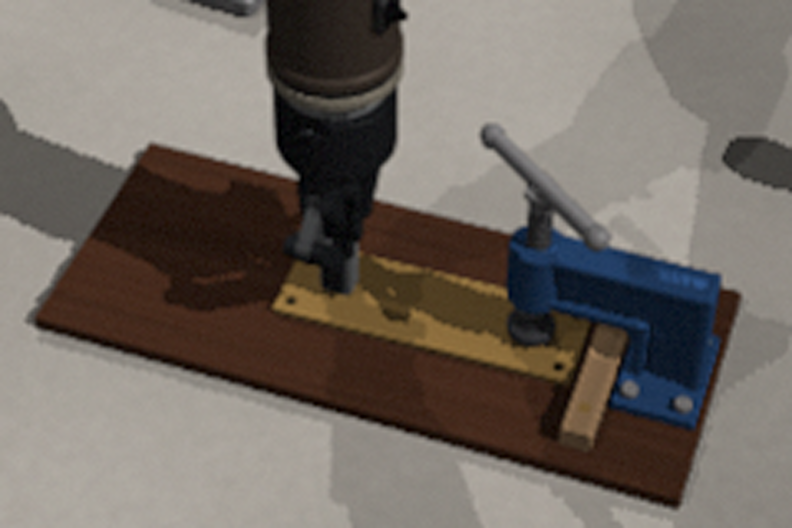

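>>> apply_moves(commands=[0.006,-0.002,0.0015,0.002,0.003,0])

```text
time_s: 21.6
eef_pos: [0.5688, 0.0002, 0.0107]
ee_rot: [-2.09, -2.342, -0.012]
wrist_force: [2.5, -8.6, 9.3]
finger_gap: 0.0
```

>>> apply_moves(commands=[0.005,-0.0005,0.0015,0.002,0.003,0])

```text
time_s: 21.72
eef_pos: [0.5688, 0.0012, 0.0107]
ee_rot: [-2.093, -2.34, -0.008]
wrist_force: [-3.4, -16.3, 16.9]
finger_gap: 0.0002
```

```bash
python3 tb.py; python3 look.py u
```

```text
t 21.725 tcp [0.5688 0.0012 0.0107] yaw_y 6.38 zax [ 0.0024  0.005  -1.    ] F [ -3.42 -16.32  16.92] M [-3.57  0.6   0.04] gap 0.0002 q [ 0.23  0.62 -0.42  1.89  0.37  0.7  -0.29]
tool board mm -28.1 -1.0
((33.468055725097656, 0.9715347290039062), (198.1083526611328, 68.56792449951172), 0.9328789710998535) [[-66.0999984741211, 33.599998474121094], [-65.0, -34.900001525878906], [133.10000610351562, -31.700000762939453], [132.0, 36.900001525878906]]
-70 [-34.1  12.9]
-50 [-34.3  12. ]
-30 [-34.2  31.3]
-10 [-33.1  33.3]
10 [-32.4  32.7]
30 [-31.9  33.7]
50 [-31.2  34.8]
70 [-31.1  33.8]
90 [-30.9  -3.3]
110 [-30.   24.8]
130 [-31.5  23.8]
```

>>> apply_moves(commands=[0,0,-0.004,0,0,0,0,0,-0.01,0,0,0,-0.003,0,-0.035,0,0,0,-0.003,0,-0.045,0,0,0,0,0,-0.045,0,0,0,0,0,-0.045,0,0,0,0,0,-0.03,0,0,0,0,0,0,0,0,0])

```text
time_s: 22.78
eef_pos: [0.5682, -0.0009, 0.2341]
ee_rot: [-2.084, -2.346, -0.013]
wrist_force: [-1.0, 0.8, -0.5]
finger_gap: -0.0001
```

```bash
python3 tb.py; python3 look.py v; python3 - <<'E'
from h import *
for n in("top","scene"):
    p,d=read_camera(n);X=deproj(n,d);np.save(f"pics/{n}v.npy",p)
    c=np.array([.555,.124])
    m=(d>0)&(X[...,2]>.135)&(X[...,2]<.175)&(np.hypot(X[...,0]-c[0],X[...,1]-c[1])<.085)&((p.max(2).astype(int)-p.min(2))<40)
    Q=X[m];print(n,len(Q),Q.mean(0).round(4))
    v,u=np.nonzero(m);W=onplane(n,np.c_[u,v],.152)[:,:2]
    b=cv2.minAreaRect((W*1000).astype(np.float32));print(b,cv2.boxPoints(b).round(1).tolist())
    x,y=int(u.mean()),int(v.mean())
    cv2.imwrite(f'pics/bar_{n}.png',cv2.resize(p[y-50:y+50,x-60:x+60,::-1],None,fx=6,fy=6,interpolation=2))
E
```

```text
t 22.775 tcp [ 0.5682 -0.0009  0.2341] yaw_y 6.78 zax [ 0.0026  0.009  -1.    ] F [-1.03  0.77 -0.54] M [-0.  0. -0.] gap -0.0001 q [ 0.33  0.36 -0.53  1.7   0.19  1.14 -0.13]
tool board mm -30.1 -0.2
((33.204925537109375, 0.8446388244628906), (199.66029357910156, 68.75636291503906), 1.0594713687896729) [[-67.19999694824219, 33.400001525878906], [-66.0, -35.400001525878906], [133.6999969482422, -31.700000762939453], [132.39999389648438, 37.099998474121094]]
-70 [-33.   32.2]
-50 [-33.8  31.2]
-30 [-34.3  30.7]
-10 [-33.4  33.3]
10 [-32.2  33.4]
30 [-32.4  34. ]
50 [-31.2  35. ]
70 [-31.1  34.5]
90 [-30.9  -3.3]
110 [-30.4  24.5]
130 [-31.4  24.3]
top 351 [0.5521 0.1226 0.1549]
((552.7603149414062, 123.73715209960938), (118.61505889892578, 18.79732322692871), 57.625144958496094) [[513.0999755859375, 78.69999694824219], [528.9000244140625, 68.5999984741211], [592.5, 168.8000030517578], [576.5999755859375, 178.89999389648438]]
scene 357 [0.5583 0.1264 0.1537]
((559.1572875976562, 122.68766784667969), (122.81299591064453, 27.51313591003418), 59.00886154174805) [[515.7000122070312, 77.0999984741211], [539.2999877929688, 63.0], [602.5999755859375, 168.1999969482422], [579.0, 182.39999389648438]]
```

View pics/bar_top.png

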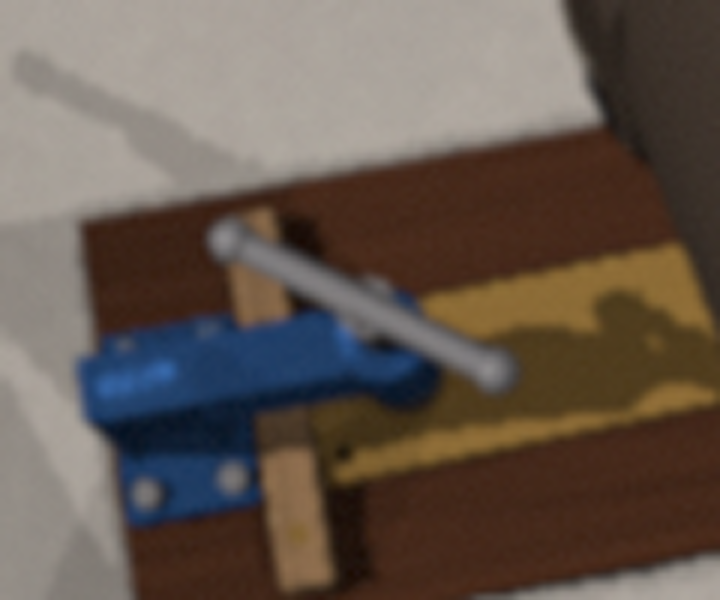

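View pics/bar_scene.png

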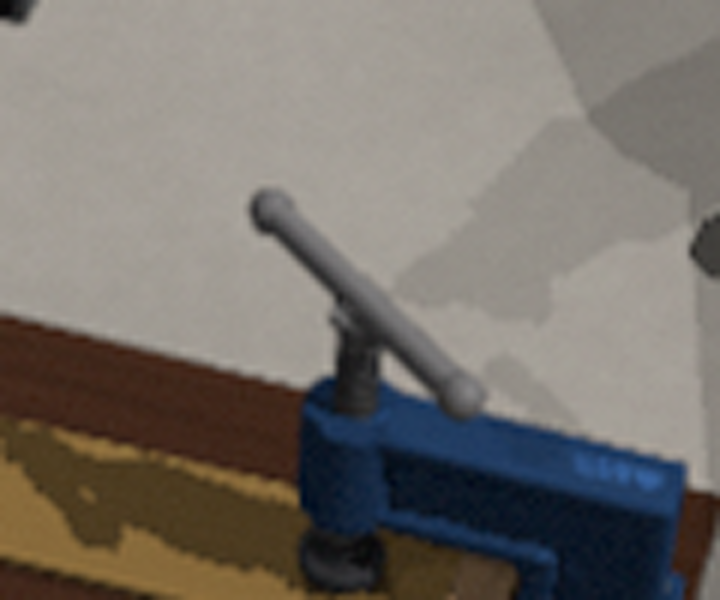

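```bash
python3 - <<'E'
from h import *
for n in("top","scene"):
    p=np.load(f"pics/{n}v.npy");t=np.array([.5682,-.0009,.2341])
    o=None
    for e in (.0,.007,-.017):
        q=proj(n,t+[0,0,e])[0]
        if o is None:o=(q-[50,40]).astype(int)
        print(n,e,(q-o)*7)
    x,y=o;cv2.imwrite(f'pics/tip_{n}.png',cv2.resize(p[y:y+80,x:x+100,::-1],None,fx=7,fy=7,interpolation=2))
E
```

```text
top 0.0 [353.87876997 285.17827094]
top 0.007 [353.72556149 278.68421534]
top -0.017 [354.24177148 300.56489681]
scene 0.0 [356.39308652 283.57824666]
scene 0.007 [356.19627947 263.68197498]
scene -0.017 [356.86311018 331.1971604 ]
```

View pics/tip_scene.png

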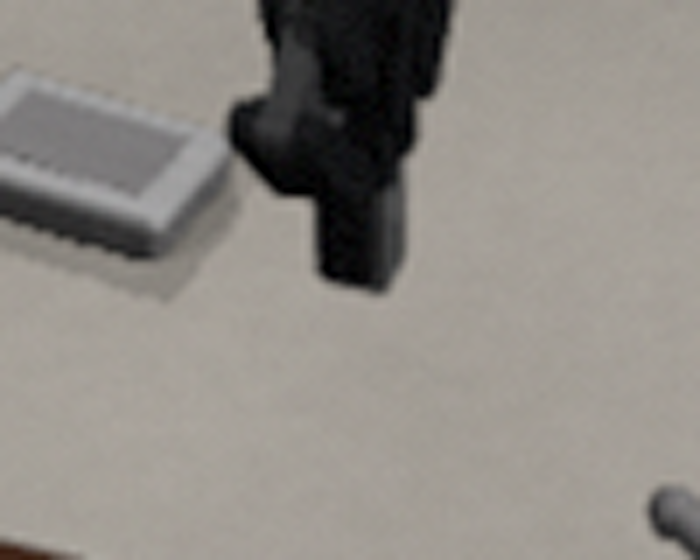

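View pics/tip_top.png

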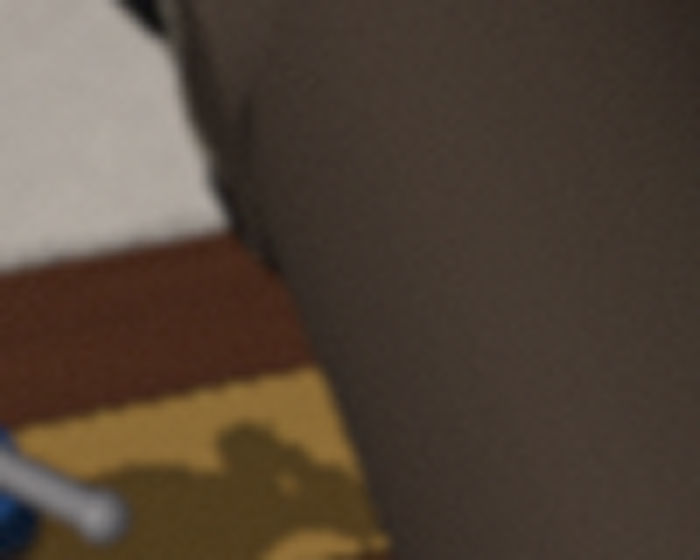

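```bash
python3 - <<'E'
from h import *
for n,a,b in(("scene",(272,210),(463,394)),("top",(230,241),(495,371))):
    p=np.load(f"pics/{n}v.npy");
    # recover crop origin as before
    pd={"scene":"","top":""}
    best=None
    img=cv2.imread(f"pics/bar_{n}.png");sm=cv2.resize(img,(120,100),interpolation=cv2.INTER_AREA)
    r=cv2.matchTemplate(np.ascontiguousarray(p[:,:,::-1]),sm,cv2.TM_SQDIFF);_,_,o,_=cv2.minMaxLoc(r)
    q=np.array([a,b])/6+np.array(o)-.4
    P=onplane(n,q,.152)[:,:2];d=P[1]-P[0]
    print(n,o,P.round(4).tolist(),"mid",P.mean(0).round(4),"len",np.linalg.norm(d).round(4),"ang",np.rad2deg(np.arctan2(d[1],d[0])).round(1))
    if n=="scene":
        P=onplane(n,q-[1,.7],.152)[:,:2];print("corr",P.mean(0))
E
```

```text
scene (304, 216) [[0.5293, 0.0805], [0.582, 0.1699]] mid [0.5556 0.1252] len 0.1038 ang 59.5
corr [0.55467875 0.12270217]
top (202, 190) [[0.5792, 0.1685], [0.5257, 0.0789]] mid [0.5524 0.1237] len 0.1044 ang -120.8
```

```bash
python3 - <<'E'
from h import *
plan([.555,.1235,.20],149.3,15)
E
```

```text
tcp [ 0.5665 -0.0016  0.2305] turn [ 0.01  -0.007 -2.488] dist 0.1292 t 22.925
0.0084,0.0002,0.0021,0.0007,-0.0004,-0.1659,
0.0082,0.0016,0.0021,0.0007,-0.0004,-0.1659,
0.0078,0.0029,0.0021,0.0007,-0.0004,-0.1659,
0.0072,0.0042,0.0021,0.0007,-0.0004,-0.1659,
0.0064,0.0053,0.0021,0.0007,-0.0004,-0.1659,
0.0055,0.0063,0.0021,0.0007,-0.0004,-0.1659,
0.0044,0.0071,0.0021,0.0007,-0.0004,-0.1659,
0.0031,0.0078,0.0021,0.0007,-0.0004,-0.1659,
0.0018,0.0082,0.0021,0.0007,-0.0004,-0.1659,
0.0004,0.0084,0.0021,0.0007,-0.0004,-0.1659,
-0.001,0.0083,0.002,0.0007,-0.0004,-0.1659,
-0.0023,0.008,0.002,0.0007,-0.0004,-0.1659,
-0.0036,0.0075,0.002,0.0007,-0.0004,-0.1659,
-0.0048,0.0069,0.002,0.0007,-0.0004,-0.1659,
-0.0059,0.006,0.002,0.0007,-0.0004,-0.1659,
```

>>> apply_moves(commands=[0.0084,0,0.001,0,0,-0.166,0.0082,0.0016,0.001,0,0,-0.166,0.0078,0.003,0.001,0,0,-0.166,0.0072,0.0042,0.001,0,0,-0.166,0.0064,0.0053,0.001,0,0,-0.166,0.0055,0.0063,0.001,0,0,-0.166,0.0044,0.0071,0.001,0,0,-0.166,0.0031,0.0078,0.001,0,0,-0.166,0.0018,0.0082,0.001,0,0,-0.166,0,0.0084,0.001,0,0,-0.166], gripper=50)

```text
time_s: 24.18
eef_pos: [0.5477, 0.0839, 0.2052]
ee_rot: [0.41, -3.085, -0.023]
wrist_force: [0.5, 0.1, -0.1]
finger_gap: 0.0428
```

```bash
python3 - <<'E'
from h import *
st();plan([.555,.1235,.20],149.3,6)
E
```

```text
t 24.175 tcp [0.5477 0.0839 0.2052] yaw_y 105.13 zax [-0.031   0.0109 -0.9995] F [ 0.46  0.12 -0.12] M [ 0.   -0.04  0.  ] gap 0.0428 q [ 0.44  0.48 -0.91  1.73  0.38  1.16  1.26]
tcp [0.5477 0.0839 0.2052] turn [ 0.028 -0.019 -0.771] dist 0.0406 t 24.175
-0.0029,0.006,0.0009,0.0047,-0.0031,-0.1284,
-0.0037,0.0056,0.0009,0.0047,-0.0031,-0.1284,
-0.0043,0.0051,0.0009,0.0047,-0.0031,-0.1284,
-0.005,0.0045,0.0009,0.0047,-0.0031,-0.1284,
-0.0055,0.0038,0.0009,0.0047,-0.0031,-0.1284,
-0.0059,0.0031,0.0009,0.0047,-0.0031,-0.1284,
```

>>> apply_moves(commands=[-0.003,0.006,0,0.005,-0.003,-0.128,-0.0037,0.0056,0,0.005,-0.003,-0.128,-0.0043,0.005,0,0.005,-0.003,-0.128,-0.005,0.0045,0,0.005,-0.003,-0.128,-0.0055,0.0038,0,0.005,-0.003,-0.128,-0.006,0.003,0,0.005,-0.003,-0.128,0,0,0,0,0,0])

```text
time_s: 25.05
eef_pos: [0.5487, 0.1252, 0.1943]
ee_rot: [1.586, -2.695, -0.015]
wrist_force: [1.2, -0.8, 0.1]
finger_gap: 0.0426
```

```bash
python3 - <<'E'
from h import *
st();plan([.555,.1235,.18],149.3,2)
E
```

```text
t 25.05 tcp [0.5487 0.1252 0.1943] yaw_y 150.95 zax [-1.750e-02  6.000e-04 -9.998e-01] F [ 1.16 -0.8   0.12] M [ 0.02 -0.04  0.03] gap 0.0426 q [ 0.46  0.57 -1.08  1.72  0.53  1.19  1.87]
tcp [0.5487 0.1252 0.1943] turn [ 0.015 -0.008  0.029] dist 0.0157 t 25.05
-0.0009,-0.0033,0.0071,0.0077,-0.0041,0.0145,
-0.0009,-0.0032,0.0071,0.0077,-0.0041,0.0145,
```

>>> apply_moves(commands=[-0.001,-0.0033,0.007,0.008,-0.004,0.015,-0.001,-0.0033,0.007,0.008,-0.004,0.015,0,0,0,0,0,0])

```text
time_s: 25.42
eef_pos: [0.5549, 0.1223, 0.1775]
ee_rot: [1.54, -2.736, 0.001]
wrist_force: [0.2, -0.5, 0.7]
finger_gap: 0.0428
```

```bash
python3 - <<'E'
from h import *
st();plan([.555,.1235,.155],149.3,2)
for n in("top","scene"):
    p,d=read_camera(n);q=proj(n,[.555,.1235,.16])[0];x,y=(q-[60,55]).astype(int)
    cv2.imwrite(f'pics/g_{n}.png',cv2.resize(p[y:y+90,x:x+120,::-1],None,fx=6,fy=6,interpolation=2))
E
```

```text
t 25.425 tcp [0.5549 0.1223 0.1775] yaw_y 148.76 zax [-0.0013 -0.0013 -1.    ] F [ 0.22 -0.47  0.71] M [ 0.03 -0.03  0.08] gap 0.0428 q [ 0.44  0.58 -1.05  1.74  0.55  1.15  1.82]
tcp [0.5549 0.1223 0.1775] turn [ 0.    -0.002 -0.01 ] dist 0.0225 t 25.425
-0.0005,0.0003,0.0112,0.0002,-0.0009,-0.0048,
-0.0005,0.0003,0.0112,0.0002,-0.0009,-0.0048,
```

View pics/g_scene.png

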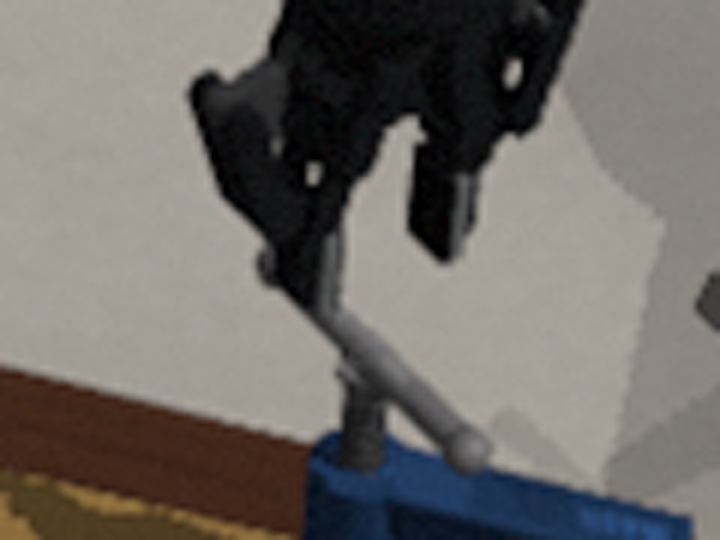

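View pics/g_top.png

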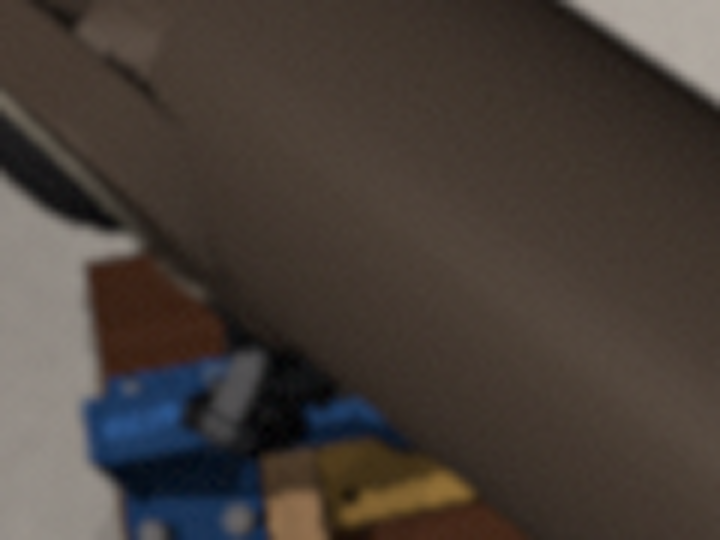

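>>> apply_moves(commands=[0,0,0.01,0,0,-0.005,0,0,0.009,0,0,0,0,0,0.005,0,0,0,0,0,0,0,0,0])

```text
time_s: 26.02
eef_pos: [0.5551, 0.1227, 0.1526]
ee_rot: [1.549, -2.732, 0.001]
wrist_force: [-0.8, -0.8, -0.7]
finger_gap: 0.0429
```

```bash
python3 - <<'E'
from h import *
st();plan([.555,.1235,.14],149.3,2)
E
```

```text
t 26.025 tcp [0.5551 0.1227 0.1526] yaw_y 149.11 zax [-5.e-04 -9.e-04 -1.e+00] F [-0.83 -0.82 -0.68] M [ 0.02 -0.01 -0.02] gap 0.0429 q [ 0.43  0.61 -1.03  1.77  0.58  1.11  1.8 ]
tcp [0.5551 0.1227 0.1526] turn [-0.    -0.001 -0.003] dist 0.0126 t 26.025
-0.0003,0.0002,0.0063,-0.0,-0.0005,-0.0017,
-0.0003,0.0002,0.0063,-0.0,-0.0005,-0.0017,
```

>>> apply_moves(commands=[0,0,0.006,0,0,0,0,0,0.005,0,0,0,0,0,0,0,0,0])

```text
time_s: 26.4
eef_pos: [0.5552, 0.1227, 0.141]
ee_rot: [1.549, -2.732, 0.001]
wrist_force: [-0.2, -0.3, 0.2]
finger_gap: 0.0429
```

```bash
python3 - <<'E'
from h import *
st()
n="scene"
p,d=read_camera(n);q=proj(n,[.555,.1235,.16])[0];x,y=(q-[60,55]).astype(int)
cv2.imwrite(f'pics/g2_{n}.png',cv2.resize(p[y:y+90,x:x+120,::-1],None,fx=6,fy=6,interpolation=2))
E
```

```text
t 26.4 tcp [0.5552 0.1227 0.141 ] yaw_y 149.1 zax [-2.e-04 -8.e-04 -1.e+00] F [-0.21 -0.29  0.23] M [0.01 0.01 0.01] gap 0.0429 q [ 0.42  0.62 -1.02  1.78  0.6   1.09  1.79]
```

View pics/g2_scene.png

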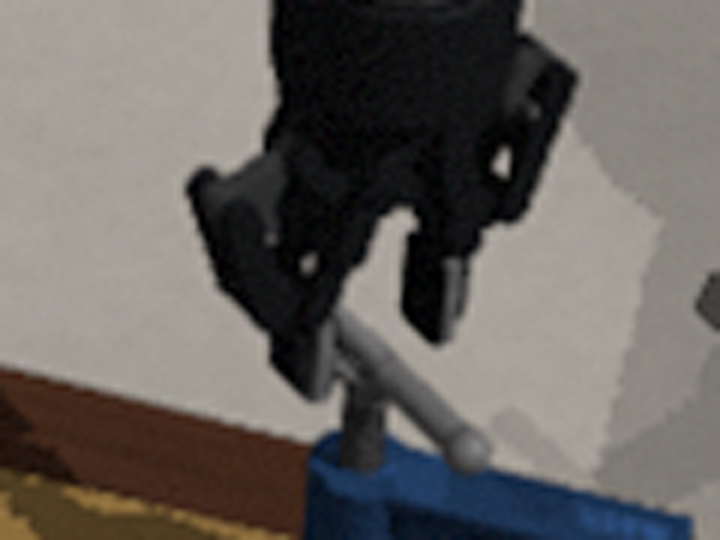

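>>> apply_moves(commands=[0,0,0,0,0,0,0,0,0,0,0,0,0,0,0,0,0,0,0,0,0,0,0,0], gripper=0, squeeze=60)

```text
time_s: 26.95
eef_pos: [0.5538, 0.1239, 0.1416]
ee_rot: [1.55, -2.731, -0.001]
wrist_force: [0.6, 0.7, -0.8]
finger_gap: 0.0093
```

```bash
python3 - <<'E'
from h import *
st()
E
```

```text
t 26.95 tcp [0.5538 0.1239 0.1416] yaw_y 149.16 zax [-2.1e-03 -1.0e-04 -1.0e+00] F [ 0.6   0.74 -0.79] M [0.04 0.08 0.02] gap 0.0093 q [ 0.42  0.62 -1.03  1.78  0.59  1.09  1.79]
```

```bash
python3 - <<'E'
from h import *
n="scene"
p,d=read_camera(n);q=proj(n,[.555,.1235,.16])[0];x,y=(q-[40,40]).astype(int)
cv2.imwrite(f'pics/g3_{n}.png',cv2.resize(p[y:y+70,x:x+90,::-1],None,fx=8,fy=8,interpolation=2))
st()
E
```

```text
t 27.0 tcp [0.5538 0.1239 0.1416] yaw_y 149.16 zax [-0.0021 -0.     -1.    ] F [-0.22  0.27  0.04] M [0.11 0.08 0.04] gap 0.0093 q [ 0.42  0.62 -1.03  1.78  0.59  1.09  1.79]
```

View pics/g3_scene.png

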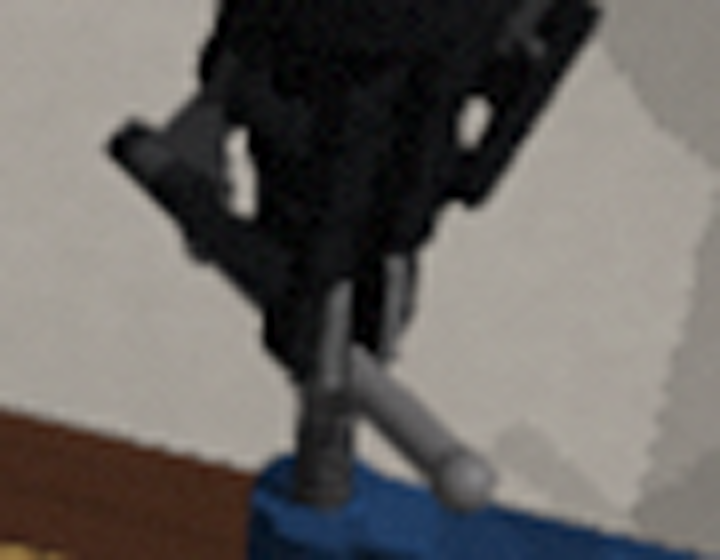

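>>> apply_moves(commands=[0,0,0.0004,0,0,0.15,0,0,0.0004,0,0,0.15,0,0,0.0004,0,0,0.15])

```text
time_s: 27.38
eef_pos: [0.5539, 0.1238, 0.1407]
ee_rot: [0.884, -3.013, -0.001]
wrist_force: [-1.3, -0.1, -0.8]
finger_gap: 0.0096
```

```bash
cat > tn.py <<'E'
from h import *
s=read_state();st();R=Ro.from_rotvec(s["ee_rot"])
print("to axis, tool frame (mm):",(R.inv().apply(np.array([.554,.1237,s["eef_pos"][2]])-s["eef_pos"])*1000).round(1), "tilt fix w", (R.inv()*Ro.from_rotvec(np.cross(R.as_matrix()[:,2],[0,0,-1]))*R).as_rotvec().round(3), "Ftool",R.inv().apply(s["wrist_force"]).round(1),"Mtool",R.inv().apply(s["moment"]).round(2))
E
python3 tn.py
```

```text
t 27.375 tcp [0.5539 0.1238 0.1407] yaw_y 122.71 zax [-2.e-03  1.e-04 -1.e+00] F [-1.31 -0.06 -0.75] M [0.01 0.2  0.2 ] gap 0.0096 q [ 0.36  0.57 -0.92  1.78  0.52  1.05  1.39]
to axis, tool frame (mm): [-0.  -0.1 -0. ] tilt fix w [ 0.001 -0.002  0.   ] Ftool [1.1 0.7 0.8] Mtool [-0.12  0.16 -0.2 ]
```

>>> apply_moves(commands=[0,0,0.0004,0,0,0.16,0,0,0.0004,0,0,0.16,0,0,0.0004,0,0,0.16,0,0,0.0004,0,0,0.16,0,0,0.0004,0,0,0.16,0,0,0.0004,0,0,0.16])

```text
time_s: 28.12
eef_pos: [0.554, 0.1234, 0.1387]
ee_rot: [-0.652, -3.072, 0.002]
wrist_force: [-0.9, -0.8, 0.0]
finger_gap: 0.0094
```

```bash
python3 tn.py
```

```text
t 28.125 tcp [0.554  0.1234 0.1387] yaw_y 66.04 zax [-0.0011 -0.0012 -1.    ] F [-0.93 -0.85  0.04] M [-0.01  0.21  0.28] gap 0.0094 q [ 0.21  0.5  -0.68  1.8   0.37  0.98  0.52]
to axis, tool frame (mm): [ 0.1  0.3 -0. ] tilt fix w [-0.002 -0.     0.   ] Ftool [ 0.5 -1.2 -0. ] Mtool [ 0.09  0.19 -0.28]
```

>>> apply_moves(commands=[0,0,0.0004,0,0,0.16,0,0,0.0004,0,0,0.16,0,0,0.0004,0,0,0.16,0,0,0.0004,0,0,0.16,0,0,0.0004,0,0,0.16,0,0,0.0004,0,0,0.16])

```text
time_s: 28.88
eef_pos: [0.5537, 0.1231, 0.1367]
ee_rot: [2.031, 2.395, -0.004]
wrist_force: [-1.1, 0.6, -0.3]
finger_gap: 0.0092
```

```bash
python3 tn.py
```

```text
t 28.875 tcp [0.5537 0.1231 0.1367] yaw_y 9.42 zax [-7.e-04 -3.e-03 -1.e+00] F [-1.1   0.61 -0.27] M [-0.06  0.21  0.3 ] gap 0.0092 q [ 0.04  0.45 -0.46  1.81  0.24  0.94 -0.35]
to axis, tool frame (mm): [ 0.5  0.4 -0. ] tilt fix w [-0.001  0.003  0.   ] Ftool [ 0.8 -1.   0.3] Mtool [ 0.21 -0.03 -0.3 ]
```

>>> apply_moves(commands=[0,0,0.0004,0,0,0.16,0,0,0.0004,0,0,0.16,0,0,0.0004,0,0,0.16,0,0,0.0004,0,0,0.16,0,0,0.0004,0,0,0.16])

```text
time_s: 29.5
eef_pos: [0.5534, 0.1232, 0.1353]
ee_rot: [2.817, 1.383, -0.004]
wrist_force: [-1.6, -0.5, 0.7]
finger_gap: 0.0095
```

```bash
python3 tn.py
```

```text
t 29.5 tcp [0.5534 0.1232 0.1353] yaw_y -37.71 zax [-5.0e-04 -4.4e-03 -1.0e+00] F [-1.6  -0.46  0.65] M [-0.06  0.24  0.37] gap 0.0095 q [-0.1   0.42 -0.27  1.82  0.14  0.92 -1.09]
to axis, tool frame (mm): [ 0.8  0.2 -0. ] tilt fix w [0.002 0.004 0.   ] Ftool [-1.3 -1.  -0.7] Mtool [ 0.15 -0.19 -0.37]
```

>>> apply_moves(commands=[0,0,0.0004,0,0,0.12,0,0,0.0004,0,0,0.12])

```text
time_s: 29.75
eef_pos: [0.5533, 0.1232, 0.135]
ee_rot: [2.964, 1.026, -0.003]
wrist_force: [-1.8, -0.4, 1.9]
finger_gap: 0.0095
```

```bash
python3 tn.py
```

```text
t 29.75 tcp [0.5533 0.1232 0.135 ] yaw_y -51.83 zax [-2.0e-04 -5.3e-03 -1.0e+00] F [-1.76 -0.36  1.86] M [-0.07  0.27  0.41] gap 0.0095 q [-0.14  0.42 -0.22  1.82  0.12  0.91 -1.32]
to axis, tool frame (mm): [ 0.8  0.  -0. ] tilt fix w [ 0.004  0.003 -0.   ] Ftool [-1.6 -0.8 -1.9] Mtool [ 0.11 -0.25 -0.41]
```

>>> apply_moves(commands=[0,0,0.0004,0,0,0.12,0,0,0.0004,0,0,0.12])

```text
time_s: 30.0
eef_pos: [0.5533, 0.1233, 0.1347]
ee_rot: [3.067, 0.655, -0.002]
wrist_force: [-1.6, -1.1, 1.7]
finger_gap: 0.0094
```

```bash
python3 tn.py
```

```text
t 30.0 tcp [0.5533 0.1233 0.1347] yaw_y -65.89 zax [ 1.e-04 -6.e-03 -1.e+00] F [-1.63 -1.07  1.67] M [-0.12  0.25  0.51] gap 0.0094 q [-0.18  0.41 -0.16  1.83  0.09  0.91 -1.54]
to axis, tool frame (mm): [ 0.8 -0.1 -0. ] tilt fix w [0.006 0.002 0.   ] Ftool [-1.9  0.3 -1.7] Mtool [-0.01 -0.28 -0.52]
```

>>> apply_moves(commands=[0,0,0.0003,0.003,0,0.12,0,0,0.0003,0.002,0,0.12])

```text
time_s: 30.25
eef_pos: [0.5533, 0.1235, 0.1344]
ee_rot: [3.128, 0.276, -0.002]
wrist_force: [-1.1, -0.6, -0.2]
finger_gap: 0.009
```

```bash
python3 tn.py
```

```text
t 30.25 tcp [0.5533 0.1235 0.1344] yaw_y -79.92 zax [-0.001  -0.0019 -1.    ] F [-1.12 -0.56 -0.16] M [-0.16  0.11  0.56] gap 0.009 q [-0.22  0.41 -0.11  1.83  0.06  0.91 -1.75]
to axis, tool frame (mm): [ 0.8 -0.1 -0. ] tilt fix w [0.002 0.001 0.   ] Ftool [-1.2  0.4  0.2] Mtool [-0.14 -0.14 -0.56]
```

>>> apply_moves(commands=[0,0,0.0003,0,0,0.12,0,0,0.0003,0,0,0.12])

```text
time_s: 30.5
eef_pos: [0.5532, 0.1235, 0.134]
ee_rot: [3.137, -0.108, -0.001]
wrist_force: [-0.4, -0.1, 0.3]
finger_gap: 0.0093
```

```bash
python3 tn.py
```

```text
t 30.5 tcp [0.5532 0.1235 0.134 ] yaw_y -93.95 zax [-7.0e-04 -2.7e-03 -1.0e+00] F [-0.45 -0.1   0.27] M [-0.19  0.13  0.57] gap 0.0093 q [-0.26  0.41 -0.06  1.83  0.03  0.9  -1.97]
to axis, tool frame (mm): [ 0.8 -0.2 -0. ] tilt fix w [ 0.003  0.001 -0.   ] Ftool [-0.4  0.1 -0.3] Mtool [-0.2  -0.12 -0.57]
```

>>> apply_moves(commands=[0,0,0.0003,0,0,0.12,0,0,0.0003,0,0,0.12])

```text
time_s: 30.75
eef_pos: [0.5533, 0.1237, 0.1337]
ee_rot: [3.1, -0.489, 0.001]
wrist_force: [-0.5, -0.3, 1.6]
finger_gap: 0.0098
```

```bash
python3 tn.py;  python3 - <<'E'
from h import *
n="scene"
p,d=read_camera(n);q=proj(n,[.555,.1235,.13])[0];x,y=(q-[60,45]).astype(int)
cv2.imwrite(f'pics/g5_{n}.png',cv2.resize(p[y:y+100,x:x+120,::-1],None,fx=6,fy=6,interpolation=2))
E
```

```text
t 30.75 tcp [0.5533 0.1237 0.1337] yaw_y -107.94 zax [-2.0e-04 -3.7e-03 -1.0e+00] F [-0.53 -0.32  1.59] M [-0.12  0.17  0.65] gap 0.0098 q [-0.31  0.41 -0.    1.84  0.    0.9  -2.19]
to axis, tool frame (mm): [ 0.7 -0.3 -0. ] tilt fix w [ 0.004 -0.001  0.   ] Ftool [-0.4  0.5 -1.6] Mtool [-0.17 -0.12 -0.66]
```

View pics/g5_scene.png

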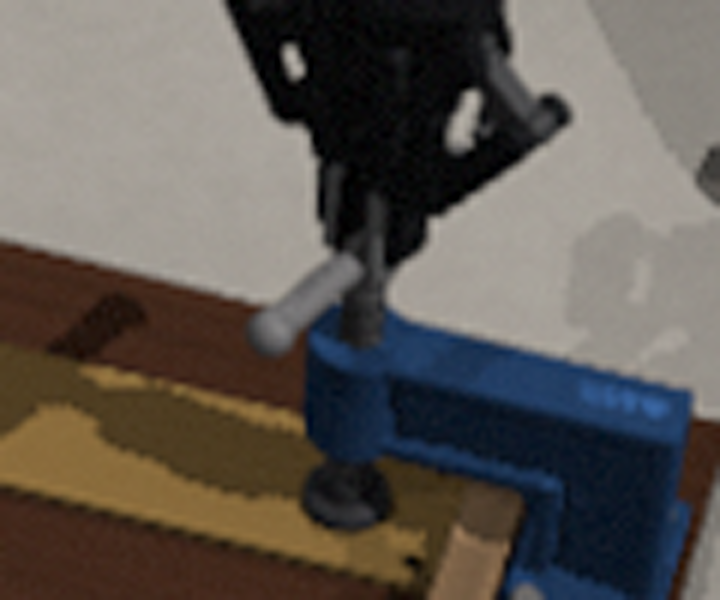

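>>> apply_moves(commands=[0,0,0,0,0,0,0,0,0,0,0,0,0,0,0,0,0,0,0,0,0,0,0,0], gripper=50)

```text
time_s: 31.3
eef_pos: [0.5538, 0.124, 0.1339]
ee_rot: [3.1, -0.49, 0.002]
wrist_force: [-0.6, -0.4, -0.1]
finger_gap: 0.0427
```

>>> apply_moves(commands=[0,0,-0.005,0,0,0,0,0,-0.015,0,0,0,0,0,-0.03,0,0,0,0,0,-0.03,0,0,0,0,0,-0.03,0,0,0,0,0,0,0,0,0])

```text
time_s: 32.05
eef_pos: [0.5543, 0.1243, 0.2523]
ee_rot: [3.102, -0.489, 0.007]
wrist_force: [0.5, 0.1, 0.4]
finger_gap: 0.0424
```

```bash
python3 tn.py; python3 look.py w; python3 - <<'E'
from h import *
for n in("top","scene"):
    p,d=read_camera(n);cv2.imwrite(f"pics/end_{n}.png",p[:,:,::-1])
    X=deproj(n,d)
    m=(d>0)&(X[...,2]>.132)&(X[...,2]<.160)&(np.hypot(X[...,0]-.555,X[...,1]-.124)<.07)&((p.max(2).astype(int)-p.min(2))<40)&(p.max(2)>60)
    if m.sum()>30:
        Q=X[m];c=Q.mean(0);w=np.linalg.svd(Q[:,:2]-c[:2],full_matrices=False)[2][0];print(n,m.sum(),c.round(4),"bar ang",np.rad2deg(np.arctan2(w[1],w[0])).round(1))
E
```

```text
t 32.05 tcp [0.5543 0.1243 0.2523] yaw_y -107.93 zax [ 0.0039 -0.0019 -1.    ] F [0.5  0.06 0.44] M [ 0.   -0.03 -0.01] gap 0.0424 q [-0.31  0.29  0.    1.7   0.    1.15 -2.19]
to axis, tool frame (mm): [-0.1  0.6 -0. ] tilt fix w [ 0.001 -0.004 -0.   ] Ftool [ 0.5 -0.2 -0.4] Mtool [0.01 0.02 0.01]
((33.492958068847656, 0.32854461669921875), (197.99868774414062, 69.46891021728516), 1.5410422086715698) [[-66.4000015258789, 32.400001525878906], [-64.5, -37.099998474121094], [133.39999389648438, -31.700000762939453], [131.5, 37.70000076293945]]
-70 [-34.1  32.2]
-50 [-34.   32.6]
-30 [-33.6  30.7]
-10 [-35.   33.3]
10 [-32.4  33.4]
30 [-31.9  34.4]
50 [-31.9  35. ]
70 [-31.3  34.5]
90 [-30.8  -8.6]
110 [-30.4  24.7]
130 [-30.8  24.4]
scene 285 [0.5587 0.127  0.1478] bar ang 28.7
```

View pics/end_scene.png

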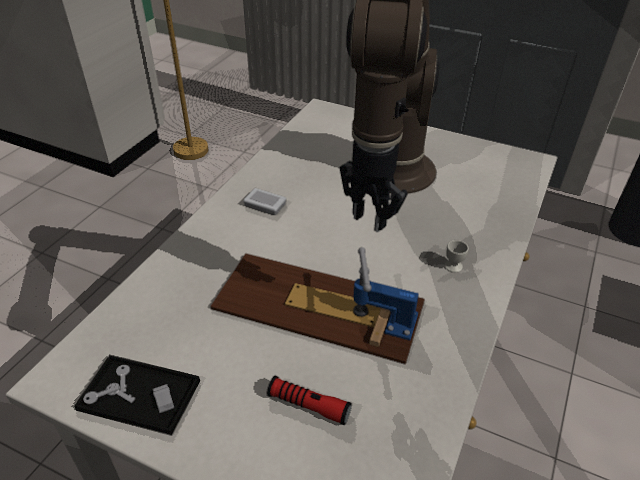

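View pics/lookw.png

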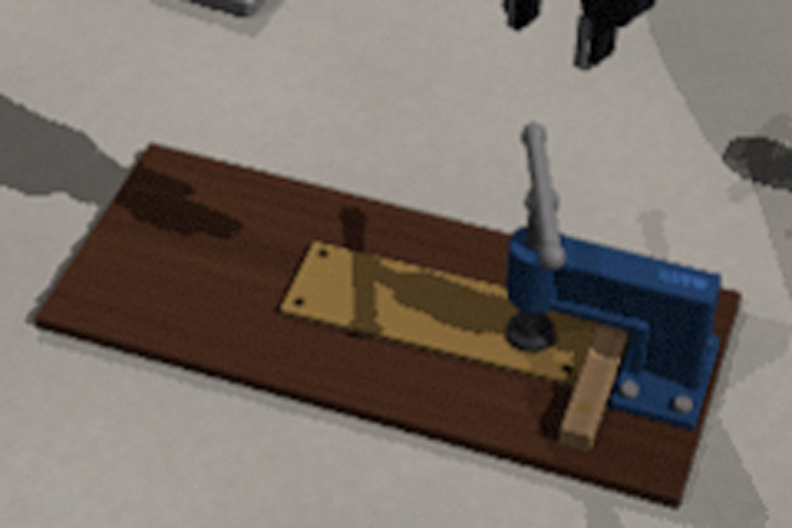

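```bash
python3 - <<'E'
from h import *
im=cv2.imread("pics/end_scene.png")
cv2.imwrite("pics/eb.png",cv2.resize(im[235:315,330:430],None,fx=7,fy=7,interpolation=2))
st()
# predicted ball ends in crop for candidate joints
for j in (3.4,3.7,4.0,4.15,4.49):
    a=np.deg2rad(59.5)-j; z=.152-.002*j
    P=[[.5556+s*.052*np.cos(a),.1252+s*.052*np.sin(a),z] for s in(1,-1)]
    print(j,((proj("scene",P)-[330,235])*7).round(0).tolist())
E
```

```text
t 32.2 tcp [0.5525 0.1239 0.2485] yaw_y -107.92 zax [-0.0018 -0.0037 -1.    ] F [-0.73 -0.63 -0.89] M [ 0.    0.02 -0.01] gap 0.0424 q [-0.31  0.29  0.    1.71  0.    1.14 -2.19]
3.4 [[172.0, 113.0], [311.0, 357.0]]
3.7 [[224.0, 108.0], [256.0, 365.0]]
4.0 [[277.0, 114.0], [199.0, 361.0]]
4.15 [[303.0, 122.0], [171.0, 355.0]]
4.49 [[355.0, 147.0], [116.0, 331.0]]
```

View pics/eb.png

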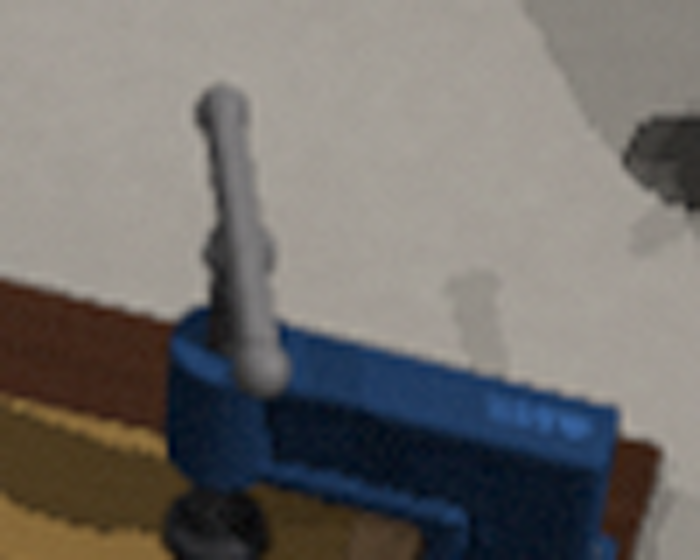

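```bash
python3 - <<'E'
from h import *
q=proj("scene",[.555,.1235,.13])[0];o=(q-[60,45]).astype(int)
for j in (3.7,4.0,4.25,4.49,4.7):
    a=np.deg2rad(59.5)-j; z=.152-.002*j
    P=[[.5556+s*.052*np.cos(a),.1252+s*.052*np.sin(a),z] for s in(1,-1)]
    print(j,((proj("scene",P)-o)*6).round(0).tolist())
p,d=read_camera("scene")
cv2.imwrite("pics/eb2.png",cv2.resize(p[235:315,330:430,::-1],None,fx=7,fy=7,interpolation=2))
a=cv2.imread("pics/end_scene.png")[235:315,330:430].astype(int);print("change",abs(a-p[235:315,330:430,::-1]).mean(), abs(a-p[235:315,330:430,::-1]).max())
E
```

```text
3.7 [[354.0, 135.0], [381.0, 355.0]]
4.0 [[399.0, 140.0], [332.0, 352.0]]
4.25 [[435.0, 151.0], [294.0, 341.0]]
4.49 [[467.0, 168.0], [262.0, 326.0]]
4.7 [[489.0, 185.0], [239.0, 308.0]]
change 1.4618333333333333 15
```

>>> apply_moves(commands=[0,0,0.002,0,0,-0.16,0,0,0.004,0,0,-0.16,0,0,0.004,0,0,-0.16,0,0,0.004,0,0,-0.16,0,0,0.004,0,0,-0.15,0,0,0,0,0,0], squeeze=60)

```text
time_s: 33.0
eef_pos: [0.5485, 0.1227, 0.2226]
ee_rot: [3.04, 0.779, -0.026]
wrist_force: [0.3, -0.1, 0.5]
finger_gap: 0.0427
```

```bash
python3 - <<'E'
from h import *
st();plan([.5537,.1238,.17],-61.4,4)
E
```

```text
t 33.0 tcp [0.5485 0.1227 0.2226] yaw_y -61.26 zax [-0.0151 -0.0074 -0.9999] F [ 0.25 -0.15  0.54] M [ 0.02 -0.03 -0.01] gap 0.0427 q [-0.2   0.32 -0.13  1.73  0.05  1.11 -1.42]
tcp [0.5485 0.1227 0.2226] turn [-0.001  0.017  0.002] dist 0.0529 t 33.0
0.0015,0.0004,0.0131,-0.0002,0.0042,0.0006,
0.0014,0.0004,0.0131,-0.0002,0.0042,0.0006,
0.0014,0.0004,0.0131,-0.0002,0.0042,0.0006,
0.0013,0.0004,0.0131,-0.0002,0.0042,0.0006,
```

>>> apply_moves(commands=[0.002,0.0005,0.013,0,0.008,0,0.002,0.0005,0.013,0,0.006,0,0.001,0,0.012,0,0.002,0,0,0,0.01,0,0,0,0,0,0,0,0,0])

```text
time_s: 33.62
eef_pos: [0.5523, 0.124, 0.1694]
ee_rot: [-3.045, -0.768, 0.005]
wrist_force: [0.2, 0.4, 1.6]
finger_gap: 0.0422
```

```bash
python3 - <<'E'
from h import *
st();plan([.5537,.1238,.1353],-61.4,4)
p,d=read_camera("scene")
cv2.imwrite("pics/rg.png",cv2.resize(p[205:305,310:430,::-1],None,fx=6,fy=6,interpolation=2))
E
```

```text
t 33.625 tcp [0.5523 0.124  0.1694] yaw_y -61.68 zax [-3.1e-03 -1.0e-04 -1.0e+00] F [0.21 0.39 1.63] M [ 0.04 -0.01  0.  ] gap 0.0422 q [-0.2   0.37 -0.13  1.8   0.06  0.98 -1.43]
tcp [0.5523 0.124  0.1694] turn [-0.001  0.003 -0.005] dist 0.0341 t 33.625
0.0003,0.0002,0.0085,-0.0003,0.0007,-0.0012,
0.0003,0.0002,0.0085,-0.0003,0.0007,-0.0012,
0.0003,0.0002,0.0085,-0.0003,0.0007,-0.0012,
0.0003,0.0002,0.0085,-0.0003,0.0007,-0.0012,
```

View pics/rg.png

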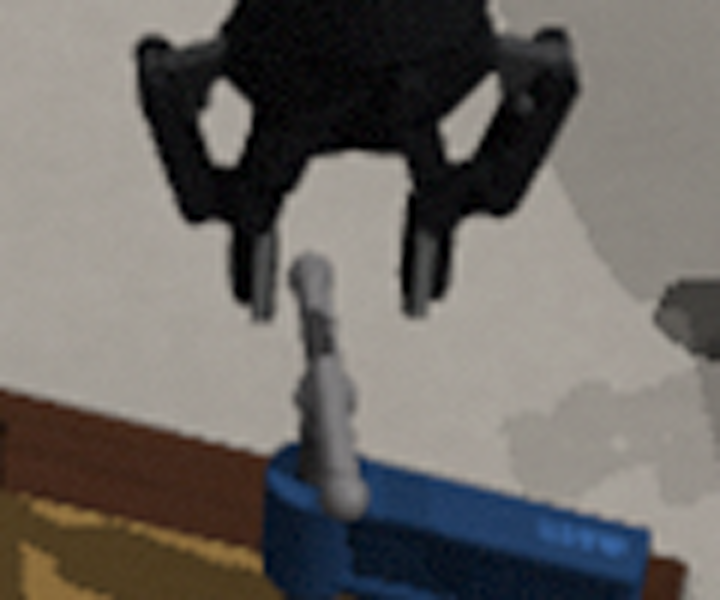

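The jaws straddle the bar and line up with it. The tips are at about (262,315) and (415,310), and the bar lies between them. Next I descend and regrip.

>>> apply_moves(commands=[0.0005,0,0.009,0,0.003,0,0.0005,0,0.009,0,0,0,0,0,0.008,0,0,0,0,0,0.005,0,0,0,0,0,0,0,0,0])

```text
time_s: 34.3
eef_pos: [0.554, 0.1248, 0.1374]
ee_rot: [-3.045, -0.768, -0.003]
wrist_force: [-0.4, -0.1, 0.3]
finger_gap: 0.0428
```

```bash
python3 tn.py
```

```text
t 34.3 tcp [0.554  0.1248 0.1374] yaw_y -61.69 zax [ 0.0018  0.002  -1.    ] F [-0.35 -0.1   0.34] M [-0.01  0.01  0.03] gap 0.0428 q [-0.21  0.41 -0.13  1.83  0.06  0.91 -1.44]
to axis, tool frame (mm): [-0.5  1.  -0. ] tilt fix w [-0.001 -0.003 -0.   ] Ftool [-0.4 -0.1 -0.3] Mtool [-0.   -0.02 -0.03]
```

>>> apply_moves(commands=[0,0.001,0.002,0,-0.003,0.005,0,0,0,0,0,0,0,0,0,0,0,0,0,0,0,0,0,0,0,0,0,0,0,0], gripper=0)

```text
time_s: 34.92
eef_pos: [0.5546, 0.124, 0.136]
ee_rot: [-3.047, -0.76, 0.001]
wrist_force: [1.0, -0.5, -0.3]
finger_gap: 0.009
```

```bash
python3 tn.py
```

```text
t 34.925 tcp [0.5546 0.124  0.136 ] yaw_y -61.98 zax [-6.e-04  7.e-04 -1.e+00] F [ 0.98 -0.5  -0.3 ] M [-0.06  0.08  0.05] gap 0.009 q [-0.21  0.41 -0.13  1.83  0.06  0.91 -1.44]
to axis, tool frame (mm): [-0.7  0.   0. ] tilt fix w [-0.001  0.    -0.   ] Ftool [0.6 0.9 0.3] Mtool [-0.01 -0.09 -0.05]
```

>>> apply_moves(commands=[0,0,0.0002,0,0,0.06])

```text
time_s: 35.05
eef_pos: [0.5546, 0.124, 0.1359]
ee_rot: [-3.069, -0.668, 0.001]
wrist_force: [-1.5, -0.9, 1.5]
finger_gap: 0.009
```

```bash
python3 tn.py
```

```text
t 35.05 tcp [0.5546 0.124  0.1359] yaw_y -65.44 zax [-5.e-04  6.e-04 -1.e+00] F [-1.53 -0.92  1.53] M [-0.09  0.27  0.46] gap 0.009 q [-0.22  0.41 -0.11  1.83  0.06  0.91 -1.5 ]
to axis, tool frame (mm): [-0.7  0.1  0. ] tilt fix w [-0.001  0.    -0.   ] Ftool [-1.8  0.2 -1.5] Mtool [ 0.03 -0.28 -0.46]
```

>>> apply_moves(commands=[0,0,0.0002,0,0,0.06])

```text
time_s: 35.17
eef_pos: [0.5546, 0.124, 0.1358]
ee_rot: [-3.088, -0.574, 0.0]
wrist_force: [-1.3, -1.6, 0.8]
finger_gap: 0.0089
```

```bash
python3 tn.py
```

```text
t 35.175 tcp [0.5546 0.124  0.1358] yaw_y -68.93 zax [-3.e-04  3.e-04 -1.e+00] F [-1.34 -1.65  0.76] M [-0.1   0.12  0.43] gap 0.0089 q [-0.23  0.41 -0.1   1.83  0.05  0.91 -1.55]
to axis, tool frame (mm): [-0.7  0.   0. ] tilt fix w [-0.  0.  0.] Ftool [-1.8  1.1 -0.8] Mtool [-0.05 -0.15 -0.43]
```

>>> apply_moves(commands=[0,0,0.0002,0,0,0.06,0,0,0,0,0,0])

```text
time_s: 35.42
eef_pos: [0.5546, 0.1239, 0.1357]
ee_rot: [3.104, 0.481, -0.0]
wrist_force: [-0.2, -0.9, -1.2]
finger_gap: 0.0088
```

```bash
python3 tn.py
```

```text
t 35.425 tcp [0.5546 0.1239 0.1357] yaw_y -72.38 zax [-1.e-04 -3.e-04 -1.e+00] F [-0.17 -0.86 -1.18] M [-0.1  -0.    0.28] gap 0.0088 q [-0.24  0.41 -0.09  1.83  0.04  0.91 -1.61]
to axis, tool frame (mm): [-0.7 -0.1  0. ] tilt fix w [0. 0. 0.] Ftool [-0.4  0.8  1.2] Mtool [-0.09 -0.03 -0.28]
```

>>> apply_moves(commands=[0,0,0,0,0,0,0,0,0,0,0,0,0,0,0,0,0,0,0,0,0,0,0,0], gripper=50)

```text
time_s: 35.92
eef_pos: [0.555, 0.124, 0.1359]
ee_rot: [-3.104, -0.484, -0.001]
wrist_force: [1.0, -0.6, 0.7]
finger_gap: 0.0425
```

```bash
python3 - <<'E'
from h import *
p,d=read_camera("scene")
cv2.imwrite("pics/rg2.png",cv2.resize(p[205:305,310:430,::-1],None,fx=6,fy=6,interpolation=2))
for j in (3.4,3.5,3.6,3.7,3.8,3.9,4.0):
    a=np.deg2rad(59.5)-j; z=.152-.002*j
    P=[[.5556+s*.052*np.cos(a),.1252+s*.052*np.sin(a),z] for s in(1,-1)]
    print(j,((proj("scene",P)-[310,205])*6).round(0).tolist())
E
```

```text
3.4 [[267.0, 277.0], [387.0, 486.0]]
3.5 [[282.0, 274.0], [371.0, 489.0]]
3.6 [[297.0, 273.0], [356.0, 492.0]]
3.7 [[312.0, 273.0], [339.0, 493.0]]
3.8 [[327.0, 274.0], [323.0, 493.0]]
3.9 [[342.0, 275.0], [306.0, 492.0]]
4.0 [[357.0, 278.0], [290.0, 490.0]]
```

View pics/rg2.png

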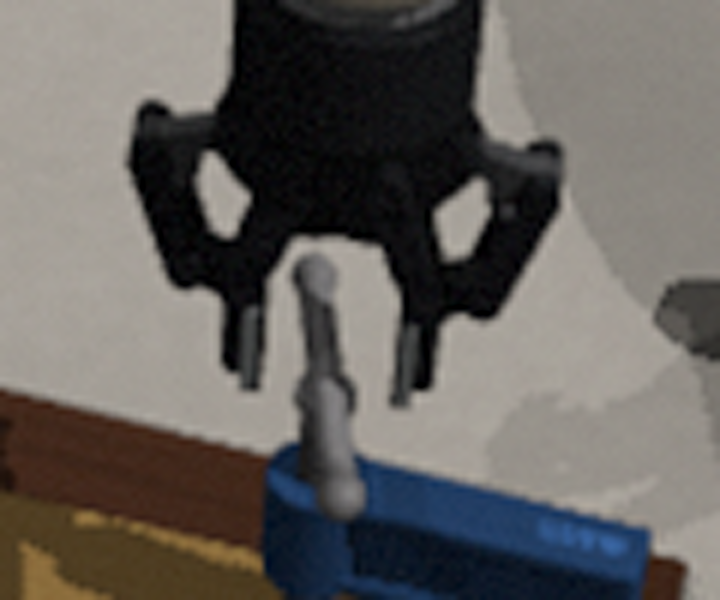

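>>> apply_moves(commands=[0,0,-0.005,0,0,0,0,0,-0.015,0,0,0,0,0,-0.03,0,0,0,0,0,-0.03,0,0,0,0,0,-0.03,0,0,0,0,0,0,0,0,0,0,0,0,0,0,0])

```text
time_s: 36.85
eef_pos: [0.5553, 0.1241, 0.2544]
ee_rot: [-3.103, -0.484, -0.006]
wrist_force: [-0.6, -0.2, 0.1]
finger_gap: 0.0426
```

```bash
python3 tn.py; python3 look.py z; python3 - <<'E'
from h import *
p,d=read_camera("scene");cv2.imwrite("pics/final_scene.png",p[:,:,::-1])
a=np.load("pics/scene0rgb.npy").astype(int)
for nm,(x,y,w,h) in dict(torch=(255,365,100,60),cup=(440,235,35,40),tin=(240,185,50,32)).items():
    print(nm,abs(a[y:y+h,x:x+w]-p[y:y+h,x:x+w]).mean().round(2))
E
```

```text
t 36.85 tcp [0.5553 0.1241 0.2544] yaw_y -72.28 zax [ 0.0039  0.0014 -1.    ] F [-0.64 -0.18  0.13] M [-0.04 -0.05  0.02] gap 0.0426 q [-0.24  0.29 -0.09  1.7   0.03  1.15 -1.59]
to axis, tool frame (mm): [-1.3 -0.  -0. ] tilt fix w [-0.    -0.004  0.   ] Ftool [-0.7 -0.  -0.1] Mtool [-0.06  0.03 -0.02]
((33.31242370605469, 0.3249855041503906), (199.63009643554688, 69.46630096435547), 1.5410422086715698) [[-67.4000015258789, 32.400001525878906], [-65.5, -37.099998474121094], [134.0, -31.700000762939453], [132.1999969482422, 37.70000076293945]]
-70 [-34.1  32.2]
-50 [-33.8  32.6]
-30 [-33.6  30.9]
-10 [-33.1  33.3]
10 [-32.4  33.4]
30 [-32.4  34.4]
50 [-31.5  35. ]
70 [-31.3  34.4]
90 [-30.8   9.5]
110 [-30.4  24.5]
130 [-30.3  24.4]
torch 4.01
cup 11.38
tin 4.02
```

View pics/lookz.png

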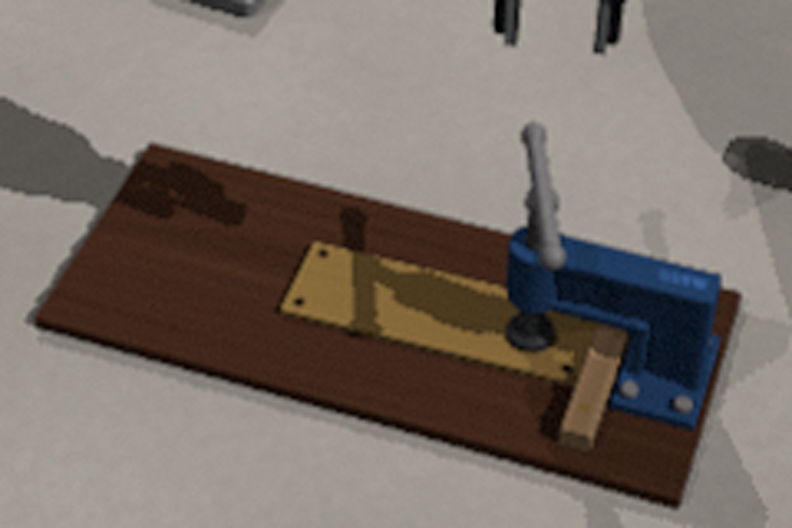

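```bash
python3 -c "
from rig import *
print(close_job())"
```

```text
the job is handed in; nothing more can be done
None
```

The brass plate is clamped against the fence, the T-handle is let go, and the job is handed in at about 37 s.

- **Sliding:** I slid the plate with the fingertips until the wrist force jumped at the fence. It needed several corrections: two pull-backs and sideways shifts after it drifted and turned.
- **Plate position:** the last image puts its end at about board x 0.132–0.134 m, its middle line within about 3 mm of the screw axis, and its angle about 0.02–0.03 rad off square.
- **Clamping:** I turned the handle clockwise about 4.5 rad, and the moment rose from about 0.3 to 0.66 N m.
- **Clamp force:** on release the handle eased back about 0.8 rad, more than I expected. I gripped it again, tightened it by 0.18 rad and let go, and it settled at the same angle. I take that as the self-holding level of about 100 N, but I could not measure the pad force directly.
- **Clear of the work:** the gripper is lifted clear. The torch, egg-cup and tin look unmoved; the image changed more around the egg-cup, which I put down to the arm's shadow.

Two readings disagreed: the fingertips touched the plate with the TCP reading about 24 mm lower than the stated tip length implies, and the two cameras differed by about 5 mm. I worked from the contact height and checked positions in the scene camera.

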